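Load the two-pocket shuttle of a jig

TASK

Load the wooden jig one block at a time: push the front block along the lane until it drops flat into the shuttle pocket at the lane's end, leaving the rear block in the lane. Then squeeze the shuttle's two upright metal tabs together to free its latch, keep them squeezed while you slide the shuttle to the other notch, let go so that the latch snaps in, and push the rear block flat into the second pocket. Leave the other things on the bench where they are.

Things in the scene. Friction and masses are not known exactly. Their poses are not given: they have to be found in the camera images.
- jig: Wooden jig on a 300 x 431 x 12 mm plywood board, fixed for the episode: a lane, and across its end a shuttle with two pockets. Origin on the bench top under lane_end; x along the lane, the way blocks are pushed; y left along the shuttle's travel; z up. A fixed notched steel bar stands left of the lane: x -17 to -1 mm, y 64 to 248 mm, top 47 mm above the bench.
- lane_end (a point): Middle of the lane floor's end edge, 42 mm above the bench, axes as jig. Lane: 185 mm back (-x) from here, rear end open, 94 mm wide between its walls. Steel keeper strips 63.5 to 67 mm above the bench overhang both sides, so blocks cannot be lifted out; the 72 mm wide slot between them, open along the whole lane, lets fingers reach behind a block.
- front_block_mid (a point): Centre of the front block, planed waxed wood (friction about 0.3), 60 mm along the lane (x) x 90 mm across (y) x 19 mm high, 60 to 110 g, flat in the lane, nearer the lane's end. It drops once its trailing face is just (about 2 mm) beyond the lane's end; lying in a pocket its top is 3 mm below the lane floor.
- rear_block_mid (a point): Centre of the rear block, same size, in the lane behind the front block (2 to 46 mm gap). Pushed up against the front block it pushes both along. With up to about 25 mm of it over the lane's end it stays in the lane and the shuttle still passes below it.
- pocket_1 (a point): Centre of the floor of the shuttle's left pocket; at the start 38 mm beyond the lane's end. Axes as jig. Each pocket is 76 (x, from the lane's end, which closes its near side) x 98 mm (y), floor 22 mm below the lane floor. Side walls end 2 mm below the lane floor; the far wall, 76 mm beyond the lane's end, rises 18 mm above the lane floor as a backstop.
- pocket_2 (a point): Centre of the floor of the shuttle's right pocket, 106 mm to the right (-y) of pocket_1; moves with the shuttle.
- grip (a point): Point midway between the two upright steel tabs on the shuttle's left end (latch at 0), 75 mm above the bench; 100 mm left (+y) of pocket_1 and 1 mm beyond it (x); moves with the shuttle. Axes as jig. Tabs: 32 mm wide (y), 6 mm thick, 45 to 92 mm above the bench. Far tab fixed, outer face at x +23 mm; near tab on the latch, outer face at x -23 mm: 46 mm over both, 36 mm fully squeezed.
- shuttle (a joint): Position of the shuttle, m: 0 = first notch (pocket_1 at the lane's end), 0.106 = second notch (pocket_2 there), growing to the left (+y of jig). The latch has 2 mm of play either way in a notch; end stops lie 3 mm beyond the notches; friction about 1.5 N.
- latch (a joint): Spring latch on the shuttle, m: 0 = tooth fully in a notch, 0.010 = near tab squeezed fully towards the far tab (+x). The tooth is free above 0.007. The spring pushes back with 4 N at 0, 8 N at 0.010. Let go between notches, the tooth rides on the bar (about 0.006) and snaps in when the shuttle reaches a notch.
- masking_tape: Bystander: roll of masking tape, 100 mm across, 25 mm high, on the jig's board left of the lane. Origin: centre of its underside.
- stud_gauge: Bystander: black hand-held detector, 125 x 55 x 24 mm, on the jig's board right of the lane. Origin: centre of its underside.
- tape_measure: Bystander: yellow tape measure, 34 x 79 x 66 mm, standing on the bench to the right. Origin: centre of its underside.
- nail_tin: Bystander: round tin, 75 mm across, 58 mm high, on the bench to the right. Origin: centre of its underside.
- spring_clamp: Bystander: black spring clamp, 142 x 67 x 26 mm, on the bench to the left. Origin: centre of its underside.
Mind the look-alikes: they are no part of the job. Leave any blue, red or yellow look-alike of the part that bears rear_block_mid alone.

How it is judged (in metres and radians):
On the way, in this order (a step that is already met when the one before it is completed fails the run):
1. the front block lies flat in pocket_1 with the shuttle still at the first notch and the rear block still in the lane (horizontal distance between front_block_mid and pocket_1 below 0.01 m and z of front_block_mid in the frame of pocket_1 between 0.004 and 0.014 m and angle between front_block_mid's own z axis and vertical below 0.08 rad and value of joint shuttle below 0.01 m and height (world z) of rear_block_mid above 0.045 m), for 0.2 s.
2. the shuttle is latched in the second notch, the front block in its pocket and the rear block still in the lane (value of joint shuttle above 0.1015 m and value of joint latch below 0.002 m and horizontal distance between front_block_mid and pocket_1 below 0.01 m and z of front_block_mid in the frame of pocket_1 between 0.004 and 0.014 m and angle between front_block_mid's own z axis and vertical below 0.08 rad and height (world z) of rear_block_mid above 0.045 m), for 0.2 s.
At the end, for the whole second after the job is handed in: Shuttle latched at rest in the second notch (above 101.5 mm, latch within 2 mm of home); front block flat in pocket_1, rear block flat in pocket_2 (centre within 10 mm of the pocket centre from above, 4 to 14 mm above its floor, tilt under 0.08 rad) (value of joint shuttle above 0.1015 m and value of joint latch below 0.002 m and horizontal distance between front_block_mid and pocket_1 below 0.01 m and z of front_block_mid in the frame of pocket_1 between 0.004 and 0.014 m and angle between each of front_block_mid, rear_block_mid's own z axis and vertical below 0.08 rad and horizontal distance between rear_block_mid and pocket_2 below 0.01 m and z of rear_block_mid in the frame of pocket_2 between 0.004 and 0.014 m and velocity of joint shuttle below 0.01 m/s); the robot touches nothing.
It fails at once if a bystander is pushed more than 40 mm from its place (distance of any of masking_tape, stud_gauge, tape_measure, nail_tin, spring_clamp from where it was at the start of the episode above 0.04 m).
It also fails if it takes over 64 s, if anything falls off the work surface, if the arm or the gripper's body presses on something with over 40 N, if the wrist force passes 120 N, or if a joint passes its speed limit or range.

ROBOT

A 6-joint arm with a two-finger parallel gripper is mounted at the origin on the work surface; the furniture and walls round the work are solid. World frame = base frame: x ahead of the robot, y to its left, z up, the work surface at z = 0. Lengths are in m, angles in degrees, forces in N, time in s.
With the tool pointing down it reaches from about 0.4 to 0.825 m from the base axis. Payload 7 kg.
Tool frame: the origin (TCP) lies midway between the tips of the shut fingers; the grasp point (between the pads) lies 19 mm behind it (ctrl.hold_point_z is the distance from the TCP to the grasp point, in m); z points along the fingers, y is the line along which they close (so a half turn about z gives the same grasp; the last joint's range is limited). The gripper opens to 88 mm and grips with 3 to 60 N. Pads are 19 mm wide; open, the fingers measure 130 mm over their backs; the gripper's body (78 mm by 193 mm) begins 47 mm behind the grasp point.
Start: joints at [-59.353, 20.546, 0.682, 0, -70.136, -16.507], TCP at [0.165, -0.655, 0.205] pointing down, gripper open.
Joint ranges: [-176.03, 176.03], [-82.01, 121.73], [-58.28, 71.71], [-173.87, 95.51], [-174.79, -0.11], [-173.66, 173.66]. Speed limits (degrees/s): [136.94, 136.94, 172.46, 180, 180, 180].

INTERFACE

Orientations are given as [roll, pitch, yaw] about the fixed x, y, z axes, in that order (R = Rz(yaw) Ry(pitch) Rx(roll)).
In Python, from plant import ctrl gives the robot as it stands.
- The arm moves only by the tool apply_moves, never from a script. Its argument "deltas" is a list of rows, each an object with "fingers": the finger opening in mm, from 0 to 87.6; "delta_pos": the shift along the tool's x, y, z in mm, a list of three; "angular": the turn, a rotation vector about the tool's x, y, z in degrees, a list of three. A call has 1 to 10 rows; each row is the pose to reach, as a shift and turn from the pose commanded when the call began, along the tool's axes at that moment; what a row does not reach only later rows make up. A row lasts 1/10 s, in which the tool goes at most 50 mm and 8.59 degrees, less where a joint would pass 70% of its speed; a pose out of reach is approached as far as the arm can. A call with a gripper value outside its range is refused whole. The fingers move at their own pace and stop on an object; the grip force is fixed at half the most. Time passes only in rows, so rows that repeat a pose let the fingers close. It gives the time, the measured TCP pose, the force, the opening and the grip force at its end, in the units of the state.
- ctrl.get_obs(): the state, without advancing time (a new reading comes with each control period).
- ctrl.snapshot(name): name is "side" or "top" or "wrist"; returns the picture (480x640x3 uint8, red, green, blue); there is no depth.
- ctrl.camera_params(name): a dict with "fx", "fy", "cx", "cy" (pixels), "cam_to_world" (4x4, takes a point from camera to world coordinates); the wrist camera has in their place "mount" (4x4, takes a point from camera to tool coordinates, whose origin is the TCP and whose axes are the flange's). Camera axes: x right, y up, looking along -z (the intrinsics and any distortion apply to the point x, -y, -z); pixel columns grow to the right and rows downward; lengths in m; the calibration is good to about 2 mm. A picture is of the moment at which its call begins: read the wrist's pose just before it. camera_params takes no time and is no camera call.
- ctrl.close_job(): hands the job in; it is judged then, once.
The state is a dict: "clock": time; "joint_pos": joint angles; "qvel": joint speeds; "tau": joint torques, N m; "tool_pos": TCP position; "orientation": TCP orientation; "force": force on the tool from outside, world axes, zero at the start; "moment": the same for the moment, N m; "opening": finger opening in m; "gripper_force": force on a finger pad.
Only numpy, scipy, OpenCV 4.12 (cv2) and the standard library are available. Lean on these libraries where they do the work, as an engineer would, in place of code of your own. Each camera call takes 0.05 s, during which the arm holds its last target. There are 200 camera calls.

## Working session

There is one attempt and no reset: what is moved stays moved. The work goes in short steps, Python scripts to look and compute and a tool call to move; the robot and the scene stay as the last step left them, time stands still between calls to the robot, and variables do not carry over. Pictures are saved under pics/ and viewed, at most 10 in all, crops included, and the job is handed in when it is done.

Besides the shell and the picture viewer there is one more tool, called after "Emit:" as a command line: name --argument value ..., lists and objects as JSON in quotes. apply_moves: Moves the arm, as the interface text tells. Its arguments: {"type":"object","properties":{"deltas":{"type":"array"}},"required":["deltas"]}

```bash
mkdir -p pics; python3 - <<'E'
from plant import ctrl
import cv2
for n in("top","side"):
    cv2.imwrite(f"pics/{n}0.png",ctrl.snapshot(n)[:,:,::-1]); p=ctrl.camera_params(n);print(n,p)
print(ctrl.camera_params("wrist")); print(ctrl.get_obs())
E
```

```text
top {'fx': 446.6901307544509, 'fy': 446.6901307544509, 'cx': 319.41908921052845, 'cy': 238.97511101874144, 'cam_to_world': array([[ 0.00646456,  0.99708727, -0.07599463,  0.33821355],
       [-0.99992594,  0.00722913,  0.00979012, -0.00385345],
       [ 0.01031098,  0.07592571,  0.99706016,  1.1827412 ],
       [ 0.        ,  0.        ,  0.        ,  1.        ]])}
side {'fx': 479.4364756007234, 'fy': 479.4364756007234, 'cx': 321.63132230593635, 'cy': 231.56124293747996, 'cam_to_world': array([[ 0.8729374 ,  0.31370149, -0.37359292, -0.05903665],
       [-0.48727915,  0.52425052, -0.69836984, -0.95999169],
       [-0.02322337,  0.79167719,  0.61049808,  0.90573108],
       [ 0.        ,  0.        ,  0.        ,  1.        ]])}
{'fx': 356.53839521556944, 'fy': 356.53839521556944, 'cx': 323.2188232417899, 'cy': 243.41316253902795, 'mount': array([[-3.66473263e-04,  9.61786718e-01,  2.73799517e-01,
         7.31955349e-02],
       [ 9.99999860e-01,  2.47630314e-04,  4.68611730e-04,
        -6.01403172e-05],
       [ 3.82903477e-04,  2.73799650e-01, -9.61786673e-01,
        -1.79819190e-01],
       [ 0.00000000e+00,  0.00000000e+00,  0.00000000e+00,
         1.00000000e+00]])}
{'clock': 0.1, 'joint_pos': array([-5.93550287e+01,  2.05863382e+01,  6.39078878e-01, -1.71539453e-02,
       -7.01361909e+01, -1.65065183e+01]), 'qvel': array([-0.14701996, -0.05606572,  0.09600016,  0.18655876,  0.01686139,
        0.09594247]), 'tau': array([ 1.83101965e-03, -5.84164381e+01,  2.93755603e+01,  7.01540351e+00,
        1.01729447e-02, -6.21531558e-05]), 'tool_pos': array([ 0.1647269 , -0.65410622,  0.20412987]), 'orientation': array([ 1.79915407e+02, -8.25017703e-03, -1.65867381e+02]), 'force': array([-0.42546004,  0.24553963, -0.92352315]), 'moment': array([-0.02661998,  0.01297819,  0.02869581]), 'gripper_force': 0.0, 'opening': 0.08775739124127475}
```

View pics/top0.png

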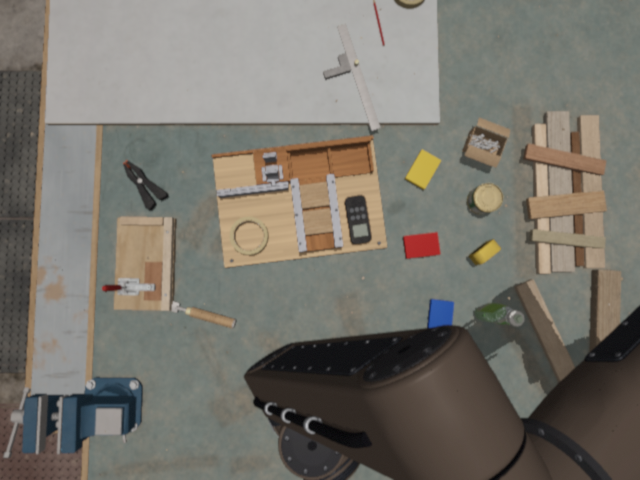

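View pics/side0.png

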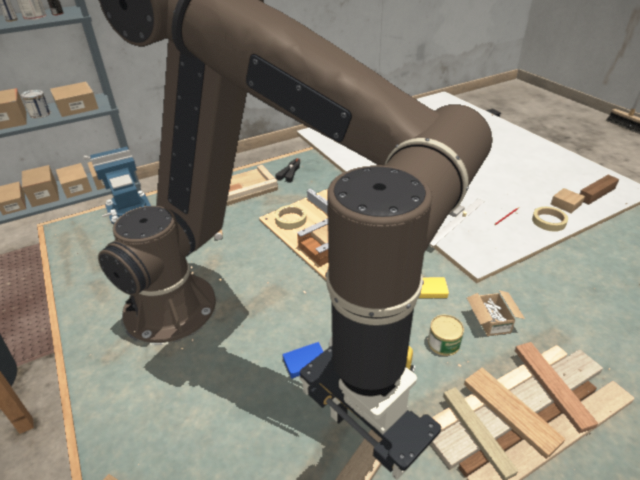

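The top view shows the jig at about (215–385, 140–265): lane between steel strips at columns 295–340, shuttle at the top, tabs near (270,165). The loose blue, red and yellow plates (441,313), (421,245), (423,169) lie off the jig, so they are look-alikes. The real blocks are the plain wooden ones in the lane. I'll confirm that in a crop.

```bash
python3 - <<'E'
import cv2
i=cv2.imread("pics/top0.png")[132:272,208:393]
cv2.imwrite("pics/c1.png",cv2.resize(i,None,fx=4.2,fy=4.2,interpolation=cv2.INTER_CUBIC))
E
```

```text
(no output)
```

View pics/c1.png

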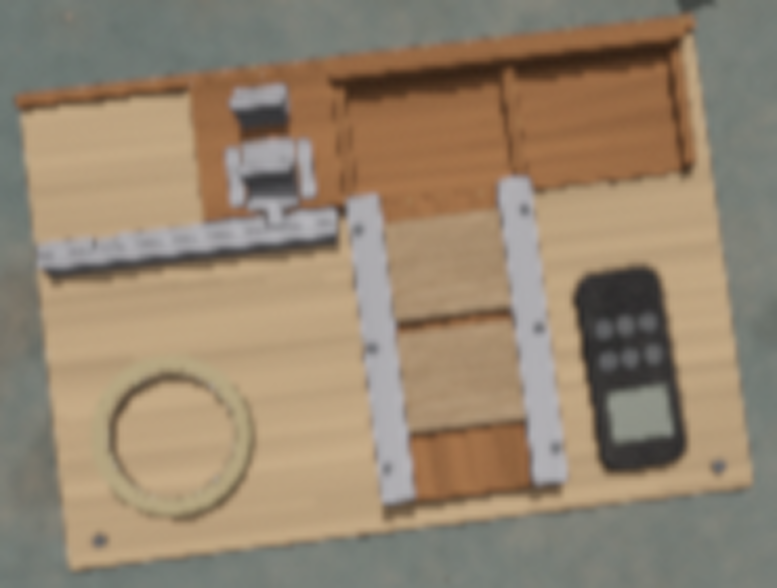

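The crop shows the lane between the strips, with the front block at rows 215–318 and the rear block at rows 325–430. Both are plain wood. The tabs are at about (258,95) and (268,155), and the bar is at rows 215–270.

```bash
cat > h.py <<'E'
import numpy as np
from plant import ctrl
from scipy.spatial.transform import Rotation as R
def ray(n,uv,z,T=None):
    p=ctrl.camera_params(n); T=p['cam_to_world'] if T is None else T
    uv=np.atleast_2d(uv).astype(float)
    d=np.c_[(uv[:,0]-p['cx'])/p['fx'],-(uv[:,1]-p['cy'])/p['fy'],-np.ones(len(uv))]@T[:3,:3].T
    return T[:3,3]+d*((np.asarray(z)-T[2,3])/d[:,2])[:,None]
def wristT():
    o=ctrl.get_obs(); M=np.eye(4); M[:3,:3]=R.from_euler('xyz',o['orientation'],degrees=True).as_matrix(); M[:3,3]=o['tool_pos']
    return M@ctrl.camera_params('wrist')['mount']
E
python3 - <<'E'
from h import *
np.set_printoptions(precision=4,suppress=True)
def c(l): return (np.array(l)+.5)/4.2-.5+[208,132]
P=ray("top",c([(348,198),(378,193),(384,505),(414,500),(498,180),(530,175),(533,486),(566,482)]),[.067]*8);print(P)
a=(P[:,:2]); f=(a[[0,1,4,5]].mean(0)); b=a[[2,3,6,7]].mean(0); v=f-b; print("end",f,"rear",b,np.hypot(*v),np.degrees(np.arctan2(v[1],v[0])))
v/=np.hypot(*v); w=np.array([-v[1],v[0]])
for nm,px,z in[("front lead",[(383,216),(500,208)],.061),("front trail",[(397,322),(510,308)],.061),("rear lead",[(401,330),(514,316)],.061),("rear trail",[(408,432),(525,418)],.061),("far tab top",[(230,95),(285,88)],.092),("near tab top",[(240,150),(295,142)],.092),("board",[(70,570),(750,487)],.012),("backstop",[(335,76),(670,40)],.06),("bar",[(38,245),(337,212)],.047),("gauge",[(577,290),(655,268),(685,455),(605,470)],.024),("pocketwall",[(510,90),(520,180),(345,90)],.04)]:
    for q in ray("top",c(px),[z]*len(px))[:,:2]: print(nm,q,(q-f)@v,(q-f)@w)
E
```

```text
[[ 0.5755  0.0594  0.067 ]
 [ 0.5787  0.0414  0.067 ]
 [ 0.3906  0.0359  0.067 ]
 [ 0.3937  0.0181  0.067 ]
 [ 0.5873 -0.0309  0.067 ]
 [ 0.5905 -0.0502  0.067 ]
 [ 0.4026 -0.0527  0.067 ]
 [ 0.4051 -0.0724  0.067 ]]
end [0.583  0.0049] rear [ 0.398  -0.0178] 0.18637071672338282 7.000200207472483
front lead [0.5659 0.0384] -0.012866062253585525 0.03535776416713518
front lead [ 0.5714 -0.0324] -0.016021608238566902 -0.035577276836627536
front trail [0.5013 0.0294] -0.07809095750845589 0.03422153939926913
front trail [ 0.5103 -0.0387] -0.07739625953252724 -0.0344428960336317
rear lead [0.4964 0.0269] -0.08319319723269662 0.032375230002268246
rear lead [ 0.5055 -0.0411] -0.08250482310474448 -0.036270515320561185
rear trail [0.4348 0.0221] -0.14495167822654603 0.035154834433697796
rear trail [ 0.4438 -0.048 ] -0.14461499121043306 -0.035593232857862526
far tab top [0.6312 0.1283] 0.06292655430109174 0.11663866886291159
far tab top [0.6357 0.0959] 0.06345466569069694 0.08392499645282112
near tab top [0.5983 0.1219] 0.029451539285465997 0.1142802135873786
near tab top [0.6034 0.0896] 0.0305
[... 192 characters left out ...]
644318454845195 0.054735655831992205
backstop [ 0.6765 -0.1357] 0.07567956836482813 -0.1509972391029365
bar [0.549  0.2494] -0.0039238895228358404 0.24682546080486104
bar [0.571  0.0672] -0.004321984582375892 0.0632458514522445
gauge [ 0.5277 -0.0816] -0.06541230445509164 -0.07914305609963002
gauge [ 0.542  -0.1303] -0.057185675190096194 -0.12924894953306656
gauge [ 0.4249 -0.1488] -0.17558070916185148 -0.13334976937708892
gauge [ 0.4153 -0.0992] -0.17913515546380546 -0.08290424465394729
pocketwall [ 0.6499 -0.0387] 0.06115451308741431 -0.0514493680859445
pocketwall [ 0.5934 -0.0452] 0.004249068028475987 -0.050963918999803605
pocketwall [0.649  0.0635] 0.0726747655988477 0.050154524718299356
```

```bash
cat >> h.py <<'E'
E0=np.array([.583,.0049]); YAW=7.0
def J(x,y,z):
    c,s=np.cos(np.radians(YAW)),np.sin(np.radians(YAW)); return np.array([E0[0]+c*x-s*y,E0[1]+s*x+c*y,z])
def go(p,yaw=None):
    o=ctrl.get_obs(); M=R.from_euler('xyz',o['orientation'],degrees=True)
    w=(R.from_euler('xyz',[180,0,yaw],degrees=True) if yaw is not None else M)
    print(np.round(M.inv().apply(p-o['tool_pos'])*1e3,1),np.round((M.inv()*w).as_rotvec(degrees=True),2))
E
python3 - <<'E'
from h import *
go(np.array([.40,-.3,.2]),-173); go(J(-170,0,.2) if 0 else J(-.170,0,.2),-173)
E
```

```text
[-314.6  285.9    4.5] [ 0.08 -0.01  7.13]
[-397.8  558.     4.9] [ 0.08 -0.01  7.13]
```

Emit:
apply_moves --deltas '[{"fingers": 0, "delta_pos": [-40, 36, 0], "angular": [0, 0, 0]}, {"fingers": 0, "delta_pos": [-80, 72, 0], "angular": [0, 0, 0]}, {"fingers": 0, "delta_pos": [-118, 107, 2], "angular": [0, 0, 0]}, {"fingers": 0, "delta_pos": [-155, 141, 2], "angular": [0, 0, 2]}, {"fingers": 0, "delta_pos": [-193, 175, 2], "angular": [0, 0, 4]}, {"fingers": 0, "delta_pos": [-230, 210, 4], "angular": [0, 0, 7]}, {"fingers": 0, "delta_pos": [-267, 243, 4], "angular": [0, 0, 7.1]}, {"fingers": 0, "delta_pos": [-300, 275, 4], "angular": [0, 0, 7.1]}, {"fingers": 0, "delta_pos": [-315, 310, 5], "angular": [0, 0, 7.1]}, {"fingers": 0, "delta_pos": [-325, 345, 5], "angular": [0, 0, 7.1]}]'

```text
clock: 1.1
tool_pos: [0.3964, -0.2384, 0.1995]
orientation: [180.0, -0.0, -172.9]
force: [0.7, 0.9, 0.6]
opening: 0.013
gripper_force: 0.0
```

```bash
python3 - <<'E'
from h import *
go(J(-.172,0,.17),-173); print(ctrl.get_obs()['joint_pos'])
E
```

```text
[-43.3 218.7  29.5] [ 0.02 -0.03  0.1 ]
[-6.53710198e+00  3.44850391e-01 -2.53821081e+01 -1.40509328e-02
 -6.43109662e+01 -7.63534499e+01]
```

Emit:
apply_moves --deltas '[{"fingers": 8, "delta_pos": [-8, 40, 0], "angular": [0, 0, 0]}, {"fingers": 8, "delta_pos": [-16, 80, 0], "angular": [0, 0, 0]}, {"fingers": 8, "delta_pos": [-24, 120, 6], "angular": [0, 0, 0]}, {"fingers": 8, "delta_pos": [-32, 155, 12], "angular": [0, 0, 0]}, {"fingers": 8, "delta_pos": [-38, 188, 18], "angular": [0, 0, 0]}, {"fingers": 8, "delta_pos": [-43, 210, 24], "angular": [0, 0, 0]}, {"fingers": 8, "delta_pos": [-43, 218, 29], "angular": [0, 0, 0]}, {"fingers": 8, "delta_pos": [-43, 218.7, 29.5], "angular": [0, 0, 0.1]}, {"fingers": 8, "delta_pos": [-43, 218.7, 29.5], "angular": [0, 0, 0.1]}, {"fingers": 8, "delta_pos": [-43, 218.7, 29.5], "angular": [0, 0, 0.1]}]'

```text
clock: 2.1
tool_pos: [0.4116, -0.019, 0.1706]
orientation: [-180.0, 0.0, -173.1]
force: [-0.4, -0.4, -0.3]
opening: 0.0077
gripper_force: 0.0
```

```bash
python3 - <<'E'
from h import *
import cv2
T=wristT();np.save('T1.npy',T);print(ctrl.get_obs()['tool_pos'])
cv2.imwrite("pics/w1.png",ctrl.snapshot("wrist")[:,:,::-1])
E
```

```text
[ 0.41162658 -0.01904676  0.17061085]
```

View pics/w1.png

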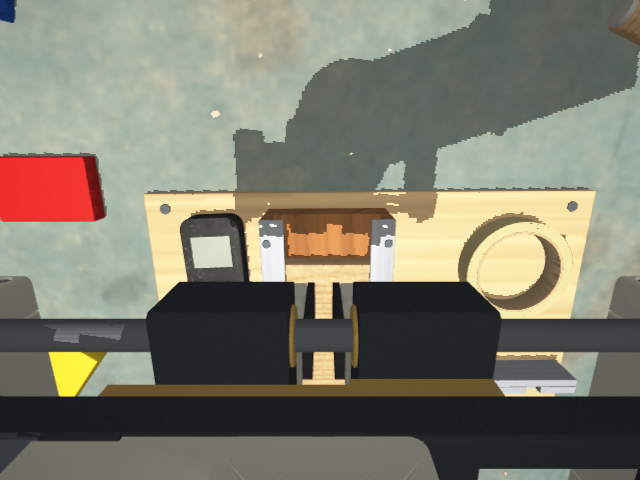

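The wrist view shows the strips' rear ends at row 222 (columns 260–285 and 371–396). The rear block's trailing edge is at about row 257, between columns 287 and 370.

```bash
python3 - <<'E'
from h import *
T=np.load('T1.npy');v=J(1,0,0)[:2]-E0;w=J(0,1,0)[:2]-E0
for px,z in[((260,221),.067),((285,221),.067),((371,221),.067),((396,221),.067),((261,282),.067),((394,282),.067),((328,257),.061),((290,257),.061),((368,257),.061)]:
    q=ray("wrist",px,[z],T)[0,:2];print(px,np.round([(q-E0)@v,(q-E0)@w],4))
go(J(-.172,0,.05),-173)
E
```

```text
(260, 221) [-0.1845 -0.0543]
(285, 221) [-0.1845 -0.034 ]
(371, 221) [-0.1843  0.0358]
(396, 221) [-0.1843  0.0561]
(261, 282) [-0.1314 -0.0562]
(394, 282) [-0.1312  0.0573]
(328, 257) [-0.1517  0.001 ]
(290, 257) [-0.1518 -0.0314]
(368, 257) [-0.1517  0.0351]
[ -0.9   2.9 120.7] [-0.    0.01 -0.13]
```

Emit:
apply_moves --deltas '[{"fingers": 8, "delta_pos": [0, 3, 30], "angular": [0, 0, 0]}, {"fingers": 8, "delta_pos": [0, 3, 65], "angular": [0, 0, 0]}, {"fingers": 8, "delta_pos": [0, 3, 95], "angular": [0, 0, 0]}, {"fingers": 8, "delta_pos": [0, 3, 112], "angular": [0, 0, 0]}, {"fingers": 8, "delta_pos": [0, 3, 120], "angular": [0, 0, 0]}, {"fingers": 8, "delta_pos": [0, 3, 120], "angular": [0, 0, 0]}, {"fingers": 8, "delta_pos": [0, 3, 120], "angular": [0, 0, 0]}]'

```text
clock: 2.85
tool_pos: [0.4119, -0.0154, 0.0512]
orientation: [180.0, 0.1, -173.1]
force: [0.8, 0.3, 0.4]
opening: 0.0079
gripper_force: 0.0
```

Emit:
apply_moves --deltas '[{"fingers": 8, "delta_pos": [-6, 0, 0], "angular": [0, 0, 0]}, {"fingers": 8, "delta_pos": [-12, 0, 0], "angular": [0, 0, 0]}, {"fingers": 8, "delta_pos": [-18, 0, 0], "angular": [0, 0, 0]}, {"fingers": 8, "delta_pos": [-24, 0, 0], "angular": [0, 0, 0]}, {"fingers": 8, "delta_pos": [-30, 0, 0], "angular": [0, 0, 0]}, {"fingers": 8, "delta_pos": [-36, 0, 0], "angular": [0, 0, 0]}, {"fingers": 8, "delta_pos": [-42, 0, 0], "angular": [0, 0, 0]}, {"fingers": 8, "delta_pos": [-48, 0, 0], "angular": [0, 0, 0]}, {"fingers": 8, "delta_pos": [-54, 0, 0], "angular": [0, 0, 0]}, {"fingers": 8, "delta_pos": [-60, 0, 0], "angular": [0, 0, 0]}]'

```text
clock: 3.85
tool_pos: [0.4713, -0.008, 0.0504]
orientation: [-180.0, -0.0, -173.1]
force: [-0.6, -0.4, -0.4]
opening: 0.0078
gripper_force: 0.0
```

Emit:
apply_moves --deltas '[{"fingers": 8, "delta_pos": [-6, 0, 0], "angular": [0, 0, 0]}, {"fingers": 8, "delta_pos": [-12, 0, 0], "angular": [0, 0, 0]}, {"fingers": 8, "delta_pos": [-18, 0, 0], "angular": [0, 0, 0]}, {"fingers": 8, "delta_pos": [-24, 0, 0], "angular": [0, 0, 0]}, {"fingers": 8, "delta_pos": [-30, 0, 0], "angular": [0, 0, 0]}, {"fingers": 8, "delta_pos": [-36, 0, 0], "angular": [0, 0, 0]}, {"fingers": 8, "delta_pos": [-42, 0, 0], "angular": [0, 0, 0]}, {"fingers": 8, "delta_pos": [-47, 0, 0], "angular": [0, 0, 0]}, {"fingers": 8, "delta_pos": [-47, 0, 0], "angular": [0, 0, 0]}]'

```text
clock: 4.75
tool_pos: [0.5182, -0.0022, 0.0504]
orientation: [-180.0, 0.0, -173.1]
force: [-0.8, 0.8, -0.4]
opening: 0.0079
gripper_force: 0.0
```

```bash
python3 - <<'E'
from h import *
import cv2
print(ctrl.get_obs()['force'])
i=ctrl.snapshot("top")[:,:,::-1]; cv2.imwrite("pics/t2.png",i)
cv2.imwrite("pics/c2.png",cv2.resize(i[120:280,200:400],None,fx=3.7,fy=3.7,interpolation=cv2.INTER_CUBIC))
E
```

```text
[-0.76405923  0.80664495 -0.3910497 ]
```

View pics/c2.png

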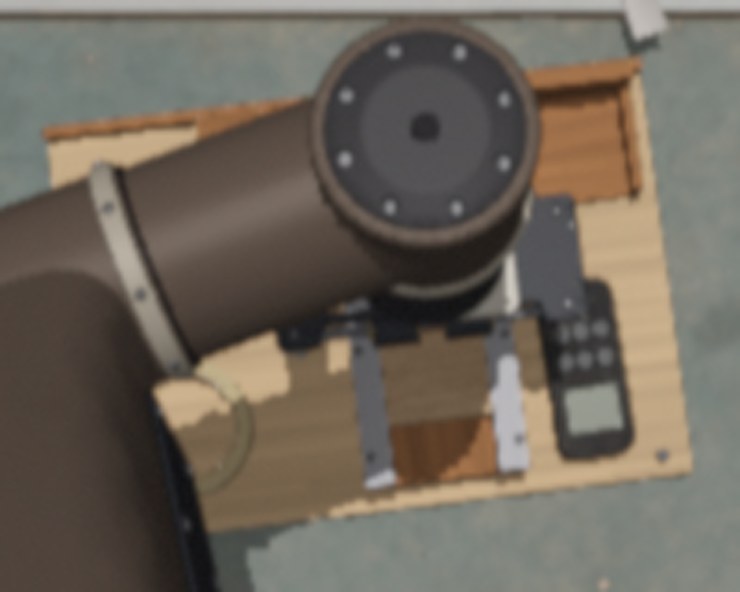

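The top view suggests the rear edge hasn't moved (still about row 233 of the full picture), but the arm hides the rest. I'll check with the wrist camera.

```bash
python3 - <<'E'
from h import *
import cv2
np.save('T2.npy',wristT())
cv2.imwrite("pics/w2.png",ctrl.snapshot("wrist")[:,:,::-1])
E
```

```text
(no output)
```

View pics/w2.png

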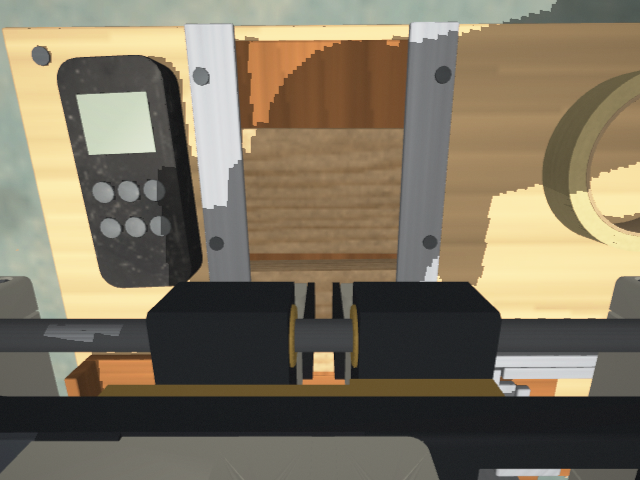

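```bash
python3 - <<'E'
from h import *
v=J(1,0,0)[:2]-E0;w=J(0,1,0)[:2]-E0;T=np.load('T2.npy')
for px,z in[((322,128),.061),((322,253),.061),((322,262),.061),((322,262),.042),((190,24),.067),((460,24),.067),((322,40),.042)]:
    q=ray("wrist",px,[z],T)[0,:2];print(px,z,np.round([(q-E0)@v,(q-E0)@w],4))
o=ctrl.get_obs();print((o['tool_pos'][:2]-E0)@v,(o['tool_pos'][:2]-E0)@w)
M=np.linalg.inv(T)
p=ctrl.camera_params('wrist')
for z in(.0504,.1):
  for dy in(-.0095,-.004,.004,.025): 
    q=M@np.r_[o['tool_pos'][:2]+dy*w,z,1]; print(z,dy,p['cx']+p['fx']*q[0]/-q[2],p['cy']-p['fy']*q[1]/-q[2])
E
```

```text
(322, 128) 0.061 [-0.145   0.0003]
(322, 253) 0.061 [-0.0858  0.0001]
(322, 262) 0.061 [-0.0811  0.0001]
(322, 262) 0.042 [-0.0746  0.    ]
(190, 24) 0.067 [-0.185  -0.0531]
(460, 24) 0.067 [-0.1848  0.0563]
(322, 40) 0.042 [-0.1852  0.0003]
-0.06613832359251713 0.0007375278580522907
0.0504 -0.0095 305.73689648182557 281.9368830424435
0.0504 -0.004 315.90579347628835 281.92357339258757
0.0504 0.004 330.69772108070674 281.9042128486454
0.0504 0.025 369.5310693061999 281.8533854808501
0.1 -0.0095 299.9455849879332 327.9437921504193
0.1 -0.004 313.45713969548075 327.92746211792144
0.1 0.004 333.11173090039193 327.9037076262995
0.1 0.025 384.71304558247925 327.8413424015774
```

The wrist view shows the rear block unmoved (trailing edge at row 128), with the gap at rows 253–262, although the fingers are already above it at -66 mm. I need the true fingertip height, so I'll check from the side.

```bash
python3 - <<'E'
from h import *
import cv2
i=ctrl.snapshot("side")[:,:,::-1].copy()
p=ctrl.camera_params('side');M=np.linalg.inv(p['cam_to_world'])
def pr(P): q=M@np.r_[P,1]; return p['cx']+p['fx']*q[0]/-q[2],p['cy']-p['fy']*q[1]/-q[2]
o=ctrl.get_obs()
u,v=pr(o['tool_pos']);print(u,v, pr(J(0,-.047,.067)),pr(J(-.185,-.055,.067)))
x,y=int(u)-75,int(v)-65
c=i[y:y+120,x:x+150];print(x,y)
cv2.imwrite("pics/c3.png",cv2.resize(c,None,fx=5,fy=5,interpolation=cv2.INTER_CUBIC))
E
```

```text
340.82057174225685 229.6471347029647 (np.float64(368.8754585396708), np.float64(224.48668056793278)) (np.float64(319.02907477561996), np.float64(250.9068061610631))
265 164
```

View pics/c3.png

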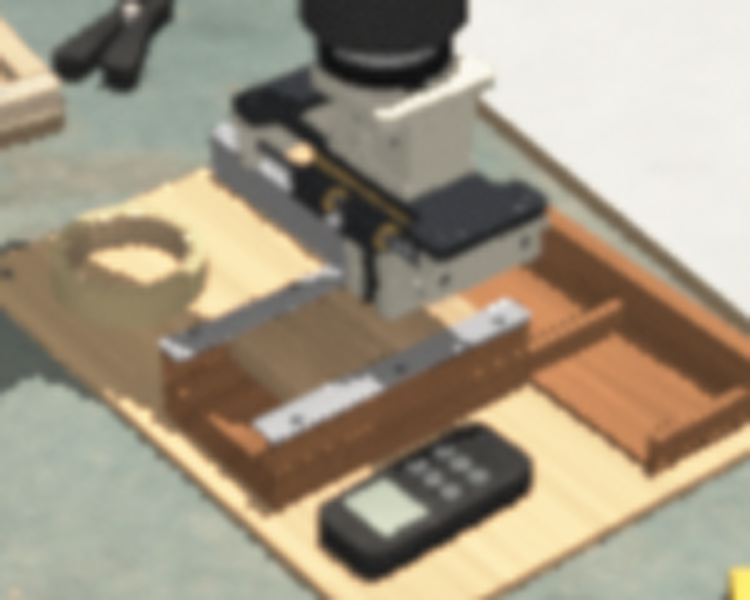

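The tip at crop (374,310) sits at about block-top height, roughly 10 mm above the reported TCP, so the fingers skimmed over the blocks without touching them. I'll back up and feel down for the lane floor.

Emit:
apply_moves --deltas '[{"fingers": 8, "delta_pos": [0, 0, -20], "angular": [0, 0, 0]}, {"fingers": 8, "delta_pos": [30, 0, -30], "angular": [0, 0, 0]}, {"fingers": 8, "delta_pos": [65, 0, -30], "angular": [0, 0, 0]}, {"fingers": 8, "delta_pos": [95, 0, -30], "angular": [0, 0, 0]}, {"fingers": 8, "delta_pos": [106, 0, -30], "angular": [0, 0, 0]}, {"fingers": 8, "delta_pos": [106, 0, -15], "angular": [0, 0, 0]}, {"fingers": 8, "delta_pos": [106, 0, -3], "angular": [0, 0, 0]}, {"fingers": 8, "delta_pos": [106, 0, 1], "angular": [0, 0, 0]}, {"fingers": 8, "delta_pos": [106, 0, 3], "angular": [0, 0, 0]}, {"fingers": 8, "delta_pos": [106, 0, 3], "angular": [0, 0, 0]}]'

```text
clock: 5.9
tool_pos: [0.4124, -0.0151, 0.0475]
orientation: [-180.0, -0.0, -173.1]
force: [0.3, 0.3, 0.7]
opening: 0.008
gripper_force: 0.0
```

Emit:
apply_moves --deltas '[{"fingers": 8, "delta_pos": [0, 0, 1], "angular": [0, 0, 0]}, {"fingers": 8, "delta_pos": [0, 0, 2], "angular": [0, 0, 0]}, {"fingers": 8, "delta_pos": [0, 0, 3], "angular": [0, 0, 0]}]'

```text
clock: 6.2
tool_pos: [0.4124, -0.0151, 0.0446]
orientation: [180.0, 0.0, -173.1]
force: [0.1, -0.7, -0.6]
opening: 0.0081
gripper_force: 0.0
```

Emit:
apply_moves --deltas '[{"fingers": 8, "delta_pos": [0, 0, 1], "angular": [0, 0, 0]}, {"fingers": 8, "delta_pos": [0, 0, 2], "angular": [0, 0, 0]}, {"fingers": 8, "delta_pos": [0, 0, 3], "angular": [0, 0, 0]}, {"fingers": 8, "delta_pos": [0, 0, 3.5], "angular": [0, 0, 0]}]'

```text
clock: 6.6
tool_pos: [0.4122, -0.0152, 0.0409]
orientation: [-180.0, -0.0, -173.1]
force: [-0.1, -0.6, -0.3]
opening: 0.0078
gripper_force: 0.0
```

Emit:
apply_moves --deltas '[{"fingers": 8, "delta_pos": [0, 0, 1], "angular": [0, 0, 0]}, {"fingers": 8, "delta_pos": [0, 0, 2], "angular": [0, 0, 0]}, {"fingers": 8, "delta_pos": [0, 0, 2.5], "angular": [0, 0, 0]}]'

```text
clock: 6.9
tool_pos: [0.4122, -0.0152, 0.0383]
orientation: [-180.0, -0.0, -173.1]
force: [0.3, -0.5, -0.1]
opening: 0.0082
gripper_force: 0.0
```

Emit:
apply_moves --deltas '[{"fingers": 8, "delta_pos": [0, 0, 1], "angular": [0, 0, 0]}, {"fingers": 8, "delta_pos": [0, 0, 2], "angular": [0, 0, 0]}, {"fingers": 8, "delta_pos": [0, 0, 2.5], "angular": [0, 0, 0]}]'

```text
clock: 7.2
tool_pos: [0.4122, -0.0152, 0.0358]
orientation: [180.0, -0.0, -173.1]
force: [-0.2, 0.1, -0.2]
opening: 0.0082
gripper_force: 0.0
```

Emit:
apply_moves --deltas '[{"fingers": 8, "delta_pos": [0, 0, 1], "angular": [0, 0, 0]}, {"fingers": 8, "delta_pos": [0, 0, 2], "angular": [0, 0, 0]}, {"fingers": 8, "delta_pos": [0, 0, 2], "angular": [0, 0, 0]}]'

```text
clock: 7.5
tool_pos: [0.4122, -0.0152, 0.0338]
orientation: [-180.0, -0.0, -173.1]
force: [-0.5, 0.2, -0.7]
opening: 0.0081
gripper_force: 0.0
```

Emit:
apply_moves --deltas '[{"fingers": 8, "delta_pos": [0, 0, 1], "angular": [0, 0, 0]}, {"fingers": 8, "delta_pos": [0, 0, 1], "angular": [0, 0, 0]}]'

```text
clock: 7.7
tool_pos: [0.4122, -0.0152, 0.0329]
orientation: [-180.0, -0.0, -173.1]
force: [-0.3, -0.2, 0.4]
opening: 0.0081
gripper_force: 0.0
```

```bash
python3 - <<'E'
from h import *
import cv2
i=ctrl.snapshot("side")[:,:,::-1].copy()
p=ctrl.camera_params('side');M=np.linalg.inv(p['cam_to_world'])
def pr(P): q=M@np.r_[P,1]; return np.array([p['cx']+p['fx']*q[0]/-q[2],p['cy']-p['fy']*q[1]/-q[2]])
o=ctrl.get_obs();t=o['tool_pos'];u,v=pr(t)
x,y=int(u)-45,int(v)-45
for z in(0,.02,.04): print(z,(pr(t+[0,0,z])-[x,y])*6.6)
c=cv2.resize(i[y:y+90,x:x+60],None,fx=6.6,fy=6.6,interpolation=cv2.INTER_CUBIC)
w=ctrl.snapshot("wrist")[:,:,::-1]; w=cv2.resize(w[180:400,220:430],None,fx=1.9,fy=2.7,interpolation=cv2.INTER_CUBIC)[:594]
cv2.imwrite("pics/c4.png",np.hstack([c,w]))
E
```

```text
0 [300.72808819 299.06797561]
0.02 [299.04664969 263.12932162]
0.04 [297.33466739 226.53783178]
```

View pics/c4.png

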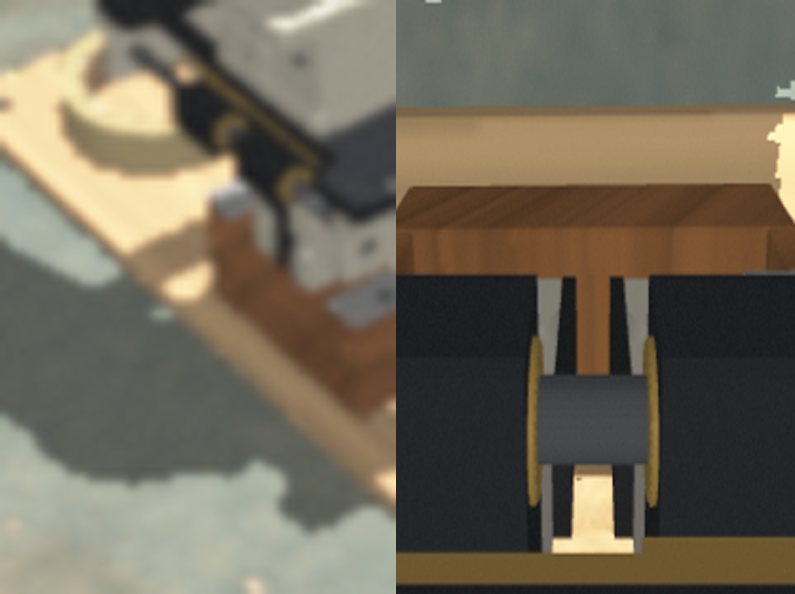

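The side crop shows the gripper end plate hiding the fingers, and the wrist view shows no fingertips above row 282, so the tips are well short of the TCP. I'll keep feeling down gently.

Emit:
apply_moves --deltas '[{"fingers": 8, "delta_pos": [0, 0, 1], "angular": [0, 0, 0]}, {"fingers": 8, "delta_pos": [0, 0, 2], "angular": [0, 0, 0]}, {"fingers": 8, "delta_pos": [0, 0, 2], "angular": [0, 0, 0]}]'

```text
clock: 8.1
tool_pos: [0.4121, -0.0152, 0.0308]
orientation: [-180.0, -0.0, -173.1]
force: [0.1, 0.0, -0.2]
opening: 0.0083
gripper_force: 0.0
```

Emit:
apply_moves --deltas '[{"fingers": 8, "delta_pos": [0, 0, 1], "angular": [0, 0, 0]}, {"fingers": 8, "delta_pos": [0, 0, 2], "angular": [0, 0, 0]}, {"fingers": 8, "delta_pos": [0, 0, 2], "angular": [0, 0, 0]}]'

```text
clock: 8.4
tool_pos: [0.4121, -0.0152, 0.0288]
orientation: [-180.0, -0.0, -173.1]
force: [0.2, -0.8, -0.5]
opening: 0.0082
gripper_force: 0.0
```

Emit:
apply_moves --deltas '[{"fingers": 8, "delta_pos": [0, 0, 1], "angular": [0, 0, 0]}, {"fingers": 8, "delta_pos": [0, 0, 2], "angular": [0, 0, 0]}, {"fingers": 8, "delta_pos": [0, 0, 2], "angular": [0, 0, 0]}]'

```text
clock: 8.7
tool_pos: [0.4121, -0.0152, 0.0268]
orientation: [-180.0, -0.0, -173.1]
force: [0.4, -0.8, -0.1]
opening: 0.0075
gripper_force: 0.0
```

Emit:
apply_moves --deltas '[{"fingers": 8, "delta_pos": [0, 0, 1], "angular": [0, 0, 0]}, {"fingers": 8, "delta_pos": [0, 0, 2], "angular": [0, 0, 0]}, {"fingers": 8, "delta_pos": [0, 0, 2], "angular": [0, 0, 0]}]'

```text
clock: 9.0
tool_pos: [0.4121, -0.0152, 0.0248]
orientation: [-180.0, -0.0, -173.1]
force: [-0.3, -0.4, -0.6]
opening: 0.008
gripper_force: 0.0
```

Emit:
apply_moves --deltas '[{"fingers": 8, "delta_pos": [0, 0, 1], "angular": [0, 0, 0]}, {"fingers": 8, "delta_pos": [0, 0, 2], "angular": [0, 0, 0]}, {"fingers": 8, "delta_pos": [0, 0, 2], "angular": [0, 0, 0]}]'

```text
clock: 9.3
tool_pos: [0.4121, -0.0152, 0.0228]
orientation: [-180.0, -0.0, -173.1]
force: [0.3, -0.4, 0.2]
opening: 0.0078
gripper_force: 0.0
```

Emit:
apply_moves --deltas '[{"fingers": 8, "delta_pos": [0, 0, 1], "angular": [0, 0, 0]}, {"fingers": 8, "delta_pos": [0, 0, 2], "angular": [0, 0, 0]}, {"fingers": 8, "delta_pos": [0, 0, 2], "angular": [0, 0, 0]}]'

```text
clock: 9.6
tool_pos: [0.4122, -0.0152, 0.0208]
orientation: [-180.0, -0.0, -173.1]
force: [-0.6, -0.1, 0.2]
opening: 0.0082
gripper_force: 0.0
```

```bash
python3 - <<'E'
from h import *
import cv2
print(ctrl.hold_point_z,[a for a in dir(ctrl) if a[0]!='_'])
T=wristT();i=ctrl.snapshot("wrist")[:,:,::-1];cv2.imwrite("pics/w5.png",i);np.save('T5.npy',T)
g=cv2.cvtColor(i,cv2.COLOR_BGR2GRAY)
# lane scale at the strips' rear end: projected rows/cols of the known strip corners
p=ctrl.camera_params('wrist');M=np.linalg.inv(T)
def pr(P): q=M@np.r_[P,1]; return np.round([p['cx']+p['fx']*q[0]/-q[2],p['cy']-p['fy']*q[1]/-q[2]])
for P in[(-.1848,.036,.067),(-.1848,-.036,.067),(-.1848,.055,.067),(-.1848,-.055,.067),(-.185,0,.042),(-.148,0,.061)]: print(P,pr(J(*P)))
o=ctrl.get_obs()['tool_pos']
for z in(0,.01,.02,.03,.04):print(z,pr(o+[0,0,z]),pr(o+[-.0095,0,z]))
for r in range(60,300,12): print(r,[int(k) for k in g[r,200:450:14]])
E
```

```text
0.0188 ['PlanningError', 'camera_params', 'close_job', 'get_obs', 'hold_point_z', 'snapshot']
(-0.1848, 0.036, 0.067) [410. 296.]
(-0.1848, -0.036, 0.067) [233. 296.]
(-0.1848, 0.055, 0.067) [456. 296.]
(-0.1848, -0.055, 0.067) [186. 296.]
(-0.185, 0, 0.042) [321. 274.]
(-0.148, 0, 0.061) [322. 366.]
0 [323. 283.] [326. 266.]
0.01 [323. 290.] [326. 273.]
0.02 [323. 298.] [326. 280.]
0.03 [323. 307.] [326. 288.]
0.04 [323. 318.] [326. 297.]
60 [186, 180, 183, 187, 185, 184, 186, 185, 106, 106, 105, 102, 104, 100, 102, 104, 102, 104]
72 [184, 182, 186, 195, 187, 181, 188, 104, 104, 107, 103, 104, 105, 105, 102, 106, 101, 102]
84 [188, 188, 187, 195, 190, 183, 186, 102, 104, 106, 105, 104, 108, 105, 106, 102, 104, 104]
96 [189, 191, 187, 195, 187, 180, 102, 97, 104, 104, 103, 104, 104, 106, 107, 104, 106, 107]
108 [189, 194, 192, 192, 188, 182, 103, 104, 104, 104, 105, 104, 106, 108, 107, 104, 105, 107]
120 [184, 188, 188, 193, 187, 105, 103, 103, 104, 105, 105, 104, 106, 107, 106, 104, 105, 109]
132 [193, 184, 187, 192, 189, 105, 107, 106, 102, 105, 106, 106, 104, 105, 107, 108, 106, 1
[... 488 characters left out ...]
 109, 108, 107, 111, 111, 112, 106, 105, 105, 105, 106, 106, 105, 105, 104, 103, 103]
216 [107, 112, 106, 107, 111, 110, 106, 104, 103, 104, 102, 108, 106, 106, 104, 102, 105, 104]
228 [117, 119, 120, 121, 122, 129, 132, 133, 133, 136, 137, 137, 137, 139, 144, 144, 143, 222]
240 [147, 149, 148, 150, 150, 149, 149, 149, 150, 149, 148, 147, 148, 149, 146, 148, 147, 239]
252 [137, 138, 138, 138, 138, 138, 138, 139, 138, 138, 137, 137, 138, 138, 136, 137, 136, 232]
264 [137, 80, 60, 67, 61, 63, 61, 68, 68, 70, 72, 71, 66, 64, 71, 69, 67, 233]
276 [131, 75, 83, 88, 85, 79, 85, 90, 92, 93, 95, 85, 84, 95, 91, 85, 72, 74]
288 [31, 27, 30, 27, 31, 31, 27, 124, 27, 92, 74, 28, 27, 29, 29, 31, 30, 30]
```

View pics/w5.png

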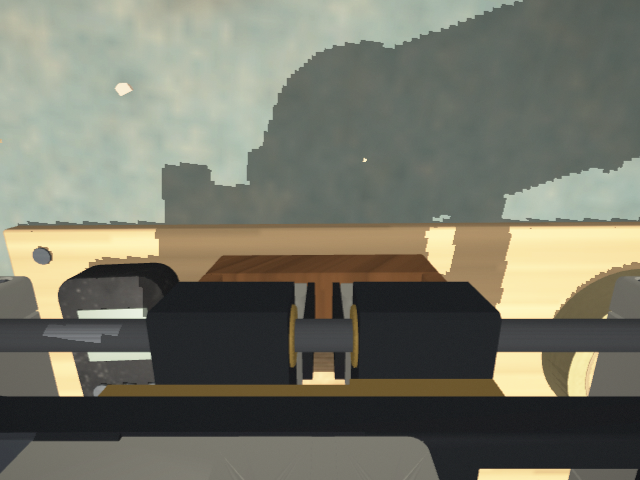

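The wrist view again shows no tip in front of row 282, which puts the tips about 22–29 mm above the reported TCP. Floor contact should be close, so I'll continue in 1 mm steps.

Emit:
apply_moves --deltas '[{"fingers": 8, "delta_pos": [0, 0, 1], "angular": [0, 0, 0]}, {"fingers": 8, "delta_pos": [0, 0, 2], "angular": [0, 0, 0]}, {"fingers": 8, "delta_pos": [0, 0, 2], "angular": [0, 0, 0]}]'

```text
clock: 9.95
tool_pos: [0.4124, -0.0152, 0.0205]
orientation: [-180.0, 0.0, -173.0]
force: [-9.6, 2.3, 30.9]
opening: 0.0079
gripper_force: 15.1
```

Emit:
apply_moves --deltas '[{"fingers": 8, "delta_pos": [0, 0, 1], "angular": [0, 0, 0]}, {"fingers": 8, "delta_pos": [0, 0, 2], "angular": [0, 0, 0]}, {"fingers": 8, "delta_pos": [0, 0, 2], "angular": [0, 0, 0]}]'

```text
clock: 10.25
tool_pos: [0.4125, -0.0152, 0.0203]
orientation: [-180.0, 0.0, -173.0]
force: [-22.1, 4.8, 63.9]
opening: 0.0077
gripper_force: 32.3
```

Emit:
apply_moves --deltas '[{"fingers": 8, "delta_pos": [0, 0, 1], "angular": [0, 0, 0]}, {"fingers": 8, "delta_pos": [0, 0, 2], "angular": [0, 0, 0]}, {"fingers": 8, "delta_pos": [0, 0, 2], "angular": [0, 0, 0]}]'

```text
clock: 10.55
tool_pos: [0.4126, -0.0152, 0.0201]
orientation: [-179.9, 0.1, -172.9]
force: [-34.3, 7.7, 98.4]
opening: 0.0076
gripper_force: 49.8
```

Contact: the floor is felt at a reported z of 0.0208, so the tips sit 21 mm above the reported TCP. I'll back off to a tip height of about 48 mm, then push.

Emit:
apply_moves --deltas '[{"fingers": 8, "delta_pos": [0, 0, -8], "angular": [0, 0, 0]}, {"fingers": 8, "delta_pos": [0, 0, -12], "angular": [0, 0, 0]}, {"fingers": 8, "delta_pos": [0, 0, -12], "angular": [0, 0, 0]}]'

```text
clock: 10.85
tool_pos: [0.4127, -0.015, 0.0274]
orientation: [180.0, 0.1, -173.1]
force: [0.2, 0.1, -0.2]
opening: 0.0083
gripper_force: 0.0
```

```bash
python3 - <<'E'
from h import *
print(ctrl.get_obs()['force'],ctrl.get_obs()['tool_pos']); go(J(-.0615,0.0007,.027),-173)
E
```

```text
[ 0.23892946  0.11807233 -0.22885694] [ 0.41267834 -0.01497805  0.02744568]
[-110.    -0.2    0.6] [ 0.02  0.08 -0.06]
```

Emit:
apply_moves --deltas '[{"fingers": 8, "delta_pos": [-6, 0, 0], "angular": [0, 0, 0]}, {"fingers": 8, "delta_pos": [-12, 0, 0], "angular": [0, 0, 0]}, {"fingers": 8, "delta_pos": [-18, 0, 0], "angular": [0, 0, 0]}, {"fingers": 8, "delta_pos": [-24, 0, 0], "angular": [0, 0, 0]}, {"fingers": 8, "delta_pos": [-30, 0, 0], "angular": [0, 0, 0]}, {"fingers": 8, "delta_pos": [-36, 0, 0], "angular": [0, 0, 0]}, {"fingers": 8, "delta_pos": [-42, 0, 0], "angular": [0, 0, 0]}, {"fingers": 8, "delta_pos": [-48, 0, 0], "angular": [0, 0, 0]}, {"fingers": 8, "delta_pos": [-54, 0, 0], "angular": [0, 0, 0]}, {"fingers": 8, "delta_pos": [-60, 0, 0], "angular": [0, 0, 0]}]'

```text
clock: 11.85
tool_pos: [0.4723, -0.0078, 0.027]
orientation: [180.0, 0.0, -173.1]
force: [-1.0, -0.1, 0.4]
opening: 0.0079
gripper_force: 0.2
```

Emit:
apply_moves --deltas '[{"fingers": 8, "delta_pos": [-6, 0, 0], "angular": [0, 0, 0]}, {"fingers": 8, "delta_pos": [-12, 0, 0], "angular": [0, 0, 0]}, {"fingers": 8, "delta_pos": [-18, 0, 0], "angular": [0, 0, 0]}, {"fingers": 8, "delta_pos": [-23, 0, 0], "angular": [0, 0, 0]}, {"fingers": 8, "delta_pos": [-28, 0, 0], "angular": [0, 0, 0]}, {"fingers": 8, "delta_pos": [-33, 0, 0], "angular": [0, 0, 0]}, {"fingers": 8, "delta_pos": [-38, 0, 0], "angular": [0, 0, 0]}, {"fingers": 8, "delta_pos": [-43, 0, 0], "angular": [0, 0, 0]}, {"fingers": 8, "delta_pos": [-47, 0, 0], "angular": [0, 0, 0]}, {"fingers": 8, "delta_pos": [-47, 0, 0], "angular": [0, 0, 0]}]'

```text
clock: 12.85
tool_pos: [0.5192, -0.0021, 0.027]
orientation: [-180.0, 0.0, -173.1]
force: [-0.2, -0.5, -0.5]
opening: 0.0081
gripper_force: 0.0
```

Emit:
apply_moves --deltas '[{"fingers": 8, "delta_pos": [-3, 0, 0], "angular": [0, 0, 0]}, {"fingers": 8, "delta_pos": [-3, 0, 0], "angular": [0, 0, 0]}, {"fingers": 8, "delta_pos": [2, 0, 0], "angular": [0, 0, 0]}, {"fingers": 8, "delta_pos": [4, 0, -30], "angular": [0, 0, 0]}, {"fingers": 8, "delta_pos": [4, 0, -75], "angular": [0, 0, 0]}, {"fingers": 8, "delta_pos": [44, 0, -110], "angular": [0, 0, 0]}, {"fingers": 8, "delta_pos": [84, 0, -140], "angular": [0, 0, 0]}, {"fingers": 8, "delta_pos": [90, 0, -150], "angular": [0, 0, 0]}, {"fingers": 8, "delta_pos": [90, 0, -150], "angular": [0, 0, 0]}]'

```text
clock: 13.75
tool_pos: [0.4287, -0.013, 0.1793]
orientation: [179.9, 0.3, -173.0]
force: [1.1, 0.2, 0.3]
opening: 0.008
gripper_force: 0.0
```

```bash
python3 - <<'E'
from h import *
import cv2
T=wristT();np.save('T6.npy',T);print(ctrl.get_obs()['tool_pos'])
w=ctrl.snapshot("wrist")[:,:,::-1];cv2.imwrite("pics/w6.png",w)
t=ctrl.snapshot("top")[:,:,::-1];cv2.imwrite("pics/t6.png",t)
p=ctrl.camera_params('wrist');M=np.linalg.inv(T)
for P in[(-.06,0,.061),(0,0,.042),(.03,0,.04)]:
    q=M@np.r_[J(*P),1]; print(P,p['cx']+p['fx']*q[0]/-q[2],p['cy']-p['fy']*q[1]/-q[2])
a=cv2.resize(t[120:280,200:400],(500,400),interpolation=cv2.INTER_CUBIC)
b=cv2.resize(w[180:480,150:500],(300,257))
o=np.zeros((400,800,3),np.uint8);o[:,:500]=a;o[:257,500:]=b;cv2.imwrite("pics/c6.png",o)
E
```

```text
[ 0.42872724 -0.01302042  0.17934915]
(-0.06, 0, 0.061) 322.1443630600588 328.6504367761403
(0, 0, 0.042) 322.2723544487068 371.212299259415
(0.03, 0, 0.04) 322.319565499188 394.35043630631696
```

I have one picture left to view, so I'll read this state from colour profiles along the lane instead.

```bash
cat >> h.py <<'E'
import cv2
def prof(f,xs,y,z):
    i=cv2.imread(f);p=ctrl.camera_params('top');M=np.linalg.inv(p['cam_to_world']);r=[]
    for x in xs:
        q=M@np.r_[J(x/1e3,y/1e3,z),1];u,v=p['cx']+p['fx']*q[0]/-q[2],p['cy']-p['fy']*q[1]/-q[2]
        r.append((x,*[int(k) for k in cv2.getRectSubPix(i,(3,1),(float(u),float(v))).mean((0,1))[::-1]]))
    return r
E
python3 - <<'E'
from h import *
for f in("pics/top0.png","pics/t6.png"):
    print(f)
    for y in(-20,20): print(y,prof(f,range(-180,84,6),y,.05))
E
```

```text
pics/top0.png
-20 [(-180, 146, 102, 66), (-174, 145, 101, 65), (-168, 143, 99, 64), (-162, 144, 100, 65), (-156, 143, 99, 64), (-150, 140, 98, 63), (-144, 133, 107, 82), (-138, 170, 145, 115), (-132, 170, 144, 113), (-126, 166, 140, 111), (-120, 164, 137, 107), (-114, 165, 139, 109), (-108, 165, 138, 108), (-102, 167, 141, 110), (-96, 166, 140, 109), (-90, 172, 145, 115), (-84, 163, 131, 100), (-78, 116, 84, 59), (-72, 160, 136, 108), (-66, 171, 146, 115), (-60, 169, 143, 113), (-54, 165, 139, 108), (-48, 164, 138, 107), (-42, 165, 139, 109), (-36, 166, 140, 110), (-30, 165, 139, 109), (-24, 168, 141, 110), (-18, 174, 146, 116), (-12, 158, 117, 81), (-6, 154, 108, 71), (0, 157, 110, 71), (6, 164, 116, 76), (12, 157, 110, 72), (18, 162, 114, 74), (24, 156, 109, 71), (30, 157, 110, 72), (36, 158, 111, 72), (42, 158, 111, 73), (48, 156, 110, 72), (54, 150, 104, 68), (60, 132, 91, 58), (66, 81, 54, 34), (72, 57, 38, 24), (78, 96, 64, 40)]
20 [(-180, 148, 102, 67), (-174, 148, 103, 67), (-168, 146, 102, 66), (-162, 147, 102, 66), (-156, 147, 102, 66), (-150, 131, 90, 58), (-144, 127, 103,
[... 1802 characters left out ...]
, 76, 71), (-132, 65, 64, 65), (-126, 76, 75, 77), (-120, 64, 63, 65), (-114, 66, 65, 66), (-108, 67, 66, 68), (-102, 69, 67, 70), (-96, 77, 76, 77), (-90, 84, 82, 83), (-84, 85, 84, 85), (-78, 86, 84, 85), (-72, 86, 84, 85), (-66, 86, 84, 85), (-60, 86, 84, 85), (-54, 85, 83, 84), (-48, 85, 83, 85), (-42, 85, 84, 85), (-36, 85, 84, 84), (-30, 83, 81, 83), (-24, 76, 75, 76), (-18, 68, 66, 68), (-12, 64, 63, 65), (-6, 64, 63, 65), (0, 63, 61, 63), (6, 60, 59, 60), (12, 60, 58, 59), (18, 91, 81, 74), (24, 101, 87, 77), (30, 137, 115, 92), (36, 168, 141, 111), (42, 175, 148, 117), (48, 175, 149, 117), (54, 175, 149, 118), (60, 146, 115, 86), (66, 82, 55, 35), (72, 62, 41, 26), (78, 99, 66, 42)]
```

```bash
python3 - <<'E'
from h import *
go(J(.043,.100,.15),-83)
E
```

```text
[-197.8   99.1   27.4] [-3.000e-02  9.000e-02 -9.005e+01]
```

Emit:
apply_moves --deltas '[{"fingers": 64, "delta_pos": [-20, 10, 0], "angular": [0, 0, -8]}, {"fingers": 64, "delta_pos": [-40, 20, 0], "angular": [0, 0, -16]}, {"fingers": 64, "delta_pos": [-60, 30, 0], "angular": [0, 0, -24]}, {"fingers": 64, "delta_pos": [-80, 40, 0], "angular": [0, 0, -32]}, {"fingers": 64, "delta_pos": [-100, 50, 0], "angular": [0, 0, -40]}, {"fingers": 64, "delta_pos": [-120, 60, 0], "angular": [0, 0, -48]}, {"fingers": 64, "delta_pos": [-140, 70, 0], "angular": [0, 0, -56]}, {"fingers": 64, "delta_pos": [-160, 80, 0], "angular": [0, 0, -64]}, {"fingers": 64, "delta_pos": [-180, 90, 0], "angular": [0, 0, -72]}, {"fingers": 64, "delta_pos": [-198, 99, 0], "angular": [0, 0, -80]}]'

```text
clock: 14.85
tool_pos: [0.6145, 0.1095, 0.1741]
orientation: [179.8, -0.1, -92.7]
force: [0.3, -0.6, -0.7]
opening: 0.064
gripper_force: 0.0
```

```bash
python3 - <<'E'
from h import *
print(ctrl.get_obs()['joint_pos'].round(0)); go(J(.043,.100,.15),-83)
cv2.imwrite("pics/t7.png",ctrl.snapshot("top")[:,:,::-1])
for y in(-25,25): print(y,prof("pics/t7.png",range(-132,84,5),y,.05))
E
```

```text
[ 28.  17.  -8.  -0. -65. -31.]
[ 0.1  1.  24.1] [ 0.19 -0.08 -9.74]
-25 [(-132, 164, 116, 76), (-127, 164, 116, 76), (-122, 165, 118, 77), (-117, 166, 118, 78), (-112, 166, 119, 78), (-107, 167, 119, 78), (-102, 168, 119, 79), (-97, 168, 120, 80), (-92, 169, 121, 80), (-87, 170, 120, 80), (-82, 171, 121, 81), (-77, 171, 122, 81), (-72, 171, 122, 81), (-67, 173, 123, 82), (-62, 173, 123, 81), (-57, 168, 120, 79), (-52, 121, 87, 59), (-47, 153, 129, 102), (-42, 192, 166, 135), (-37, 190, 163, 131), (-32, 188, 161, 128), (-27, 184, 156, 123), (-22, 182, 154, 122), (-17, 183, 156, 124), (-12, 184, 156, 123), (-7, 186, 159, 127), (-2, 184, 157, 124), (3, 186, 159, 126), (8, 191, 164, 132), (13, 189, 162, 130), (18, 186, 159, 127), (23, 182, 155, 122), (28, 182, 155, 123), (33, 183, 156, 124), (38, 185, 158, 126), (43, 185, 158, 125), (48, 184, 157, 124), (53, 189, 162, 128), (58, 182, 152, 119), (63, 123, 90, 63), (68, 82, 56, 36), (73, 67, 45, 29), (78, 104, 70, 45), (83, 161, 114, 75)]
25 [(-132, 169, 121, 80), (-127, 169, 120, 79), (-122, 168, 119, 79), (-117, 168, 120, 79), (-112, 167, 119, 78), (-107, 168, 119, 79), (-102, 167, 119, 79), (-97, 167, 119, 78), (-92, 168, 119, 79), (-87, 168, 119, 79), (-82, 168, 120, 79), (-77, 170, 121, 80), (-72, 169, 121, 80), (-67, 170, 121, 80), (-62, 170, 122, 81), (-57, 168, 119, 79), (-52, 127, 91, 62), (-47, 150, 125, 99), (-42, 187, 160, 128), (-37, 189, 162, 130), (-32, 189, 162, 129), (-27, 189, 162, 129), (-22, 189, 162, 130), (-17, 184, 157, 125), (-12, 182, 154, 122), (-7, 187, 160, 128), (-2, 190, 163, 131), (3, 186, 159, 127), (8, 187, 161, 129), (13, 185, 158, 126), (18, 187, 159, 127), (23, 189, 162, 130), (28, 187, 160, 128), (33, 182, 156, 123), (38, 184, 157, 124), (43, 189, 162, 130), (48, 188, 161, 129), (53, 186, 160, 128), (58, 178, 148, 116), (63, 121, 88, 61), (68, 80, 54, 35), (73, 71, 48, 31), (78, 114, 78, 50), (83, 164, 116, 77)]
```

Front block: leading edge at about 65 mm and below the rear block's overhang, so it has dropped. The rear block's trailing edge is at about -51 mm, so it is still in the lane. Next I'll descend around the tabs.

```bash
python3 - <<'E'
from h import *
go(J(.043,.100,.046),-83)
E
```

```text
[  1.3   3.  127.7] [ 0.14 -0.1  -9.19]
```

Emit:
apply_moves --deltas '[{"fingers": 72, "delta_pos": [0, 1, 8], "angular": [0, 0, -8]}, {"fingers": 72, "delta_pos": [0, 1, 24], "angular": [0, 0, -9.8]}, {"fingers": 72, "delta_pos": [0, 1, 24], "angular": [0, 0, -9.8]}, {"fingers": 72, "delta_pos": [0, 1, 24], "angular": [0, 0, -9.8]}]'

```text
clock: 15.3
tool_pos: [0.6125, 0.1088, 0.1514]
orientation: [179.8, -0.1, -83.4]
force: [-0.3, 0.1, -0.4]
opening: 0.0719
gripper_force: 0.0
```

```bash
python3 - <<'E'
from h import *
go(J(.043,.100,.046),-83)
T=wristT();print(ctrl.get_obs()['opening'])
i=ctrl.snapshot("wrist")[:,:,::-1];cv2.imwrite("pics/w8.png",i)
cv2.imwrite("pics/c8.png",i)
p=ctrl.camera_params('wrist');M=np.linalg.inv(T)
for P in[(.016,.116,.092),(.016,.084,.092),(.062,.116,.092),(.062,.084,.092)]:
    q=M@np.r_[J(*P),1]; print(P,p['cx']+p['fx']*q[0]/-q[2],p['cy']-p['fy']*q[1]/-q[2])
g=cv2.cvtColor(i,cv2.COLOR_BGR2HSV)
for r in range(150,300,12): print(r,[tuple(int(k) for k in g[r,c,1:]) for c in range(235,430,10)])
E
```

```text
[ -0.6  -1.3 105.4] [ 0.15 -0.07 -0.36]
0.07193611650233543
(0.016, 0.116, 0.092) 360.4211934282216 273.2061084882482
(0.016, 0.084, 0.092) 361.4289496214811 229.65400154870306
(0.062, 0.116, 0.092) 296.0596475120314 273.66449435515915
(0.062, 0.084, 0.092) 294.7901799030232 230.12401506290033
150 [(21, 170), (20, 168), (105, 177), (159, 209), (157, 197), (154, 104), (159, 188), (89, 240), (114, 220), (95, 234), (106, 224), (97, 225), (101, 229), (103, 111), (89, 237), (111, 223), (93, 237), (102, 225), (111, 219), (116, 215)]
162 [(24, 170), (21, 173), (40, 171), (157, 208), (156, 196), (156, 103), (158, 190), (90, 242), (117, 218), (94, 233), (94, 239), (94, 236), (102, 230), (102, 117), (90, 240), (7, 219), (6, 217), (7, 217), (7, 215), (6, 214)]
174 [(18, 167), (20, 176), (20, 178), (157, 205), (157, 198), (157, 78), (152, 82), (154, 81), (150, 85), (154, 83), (151, 91), (152, 92), (154, 96), (158, 92), (156, 80), (4, 216), (6, 216), (6, 213), (5, 214), (5, 213)]
186 [(21, 172), (19, 175), (20, 170), (161, 203), (158, 214), (158, 153), (158, 182), (157, 172), (158, 197), (159, 20
[... 1432 characters left out ...]
, 139), (105, 151)]
270 [(25, 163), (29, 169), (20, 162), (153, 110), (154, 93), (157, 104), (154, 104), (5, 101), (157, 112), (156, 108), (154, 114), (154, 114), (8, 102), (157, 104), (7, 73), (5, 107), (63, 126), (102, 133), (103, 138), (105, 151)]
282 [(24, 158), (27, 86), (29, 160), (160, 203), (154, 96), (154, 104), (155, 105), (154, 106), (156, 111), (154, 109), (153, 115), (155, 115), (154, 111), (154, 103), (3, 75), (5, 99), (105, 156), (86, 77), (99, 137), (99, 149)]
294 [(13, 20), (46, 22), (24, 161), (158, 205), (106, 200), (89, 247), (86, 249), (87, 247), (89, 247), (92, 245), (88, 247), (90, 246), (92, 243), (87, 247), (6, 85), (5, 96), (102, 148), (13, 20), (23, 98), (25, 112)]
```

```bash
python3 - <<'E'
import cv2
i=cv2.imread("pics/w8.png")[130:320,200:450]
cv2.imwrite("pics/c8.png",cv2.resize(i,None,fx=3.1,fy=3.1,interpolation=cv2.INTER_CUBIC))
E
```

```text
(no output)
```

View pics/c8.png

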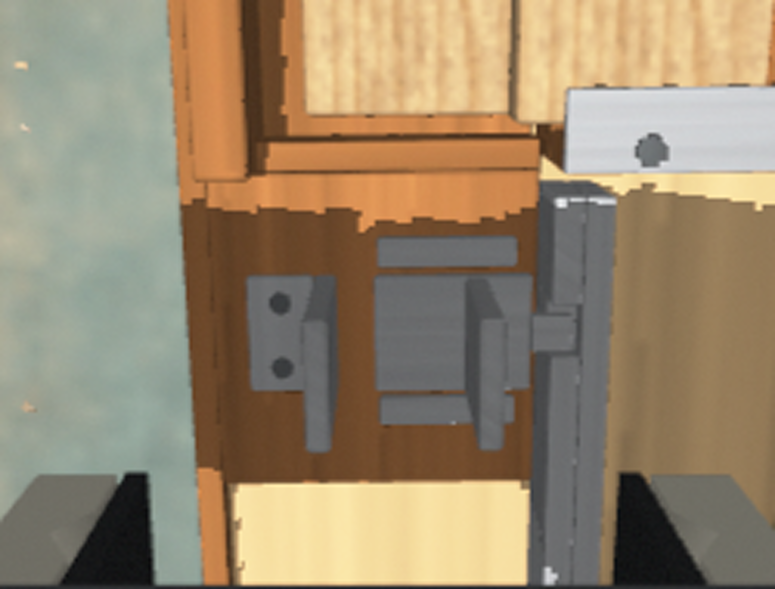

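The picture shows the tab tops within about 2 px of prediction (far tab at crop columns 302–328, near tab at 480–505, rows 320–450). The front block lies in its pocket with the rear block overhanging it, and the fingers straddle the tabs. I'll descend and squeeze.

Emit:
apply_moves --deltas '[{"fingers": 72, "delta_pos": [-2, -1.3, 40], "angular": [0, 0, 0]}, {"fingers": 72, "delta_pos": [-2, -1.3, 70], "angular": [0, 0, 0]}, {"fingers": 72, "delta_pos": [-2, -1.3, 90], "angular": [0, 0, 0]}, {"fingers": 72, "delta_pos": [-2, -1.3, 100], "angular": [0, 0, 0]}, {"fingers": 72, "delta_pos": [-2, -1.3, 105], "angular": [0, 0, 0]}, {"fingers": 72, "delta_pos": [-2, -1.3, 105], "angular": [0, 0, 0]}]'

```text
clock: 15.95
tool_pos: [0.6142, 0.1114, 0.0483]
orientation: [-180.0, -0.0, -83.3]
force: [-0.4, -0.3, 0.8]
opening: 0.0721
gripper_force: 0.0
```

Emit:
apply_moves --deltas '[{"fingers": 48, "delta_pos": [0, 0, 0], "angular": [0, 0, 0]}, {"fingers": 44, "delta_pos": [0, 0, 0], "angular": [0, 0, 0]}, {"fingers": 40, "delta_pos": [0, 0, 0], "angular": [0, 0, 0]}, {"fingers": 37, "delta_pos": [0, 0, 0], "angular": [0, 0, 0]}, {"fingers": 34, "delta_pos": [0, 0, 0], "angular": [0, 0, 0]}, {"fingers": 30, "delta_pos": [0, 0, 0], "angular": [0, 0, 0]}, {"fingers": 30, "delta_pos": [0, 0, 0], "angular": [0, 0, 0]}]'

```text
clock: 16.65
tool_pos: [0.6129, 0.1111, 0.0482]
orientation: [179.9, -0.0, -83.2]
force: [-6.3, 0.3, 5.5]
opening: 0.0352
gripper_force: 30.0
```

Fully squeezed at 35 mm and 30 N. Now I'll slide the shuttle 106 mm.

Emit:
apply_moves --deltas '[{"fingers": 30, "delta_pos": [-4, 0, 0], "angular": [0, 0, 0]}, {"fingers": 30, "delta_pos": [-11, 0, 0], "angular": [0, 0, 0]}, {"fingers": 30, "delta_pos": [-18, 0, 0], "angular": [0, 0, 0]}, {"fingers": 30, "delta_pos": [-25, 0, 0], "angular": [0, 0, 0]}, {"fingers": 30, "delta_pos": [-32, 0, 0], "angular": [0, 0, 0]}, {"fingers": 30, "delta_pos": [-39, 0, 0], "angular": [0, 0, 0]}, {"fingers": 30, "delta_pos": [-46, 0, 0], "angular": [0, 0, 0]}, {"fingers": 30, "delta_pos": [-52, 0, 0], "angular": [0, 0, 0]}]'

```text
clock: 17.45
tool_pos: [0.6063, 0.1622, 0.0482]
orientation: [179.9, -0.1, -83.3]
force: [-7.7, -3.1, 7.1]
opening: 0.035
gripper_force: 30.0
```

Emit:
apply_moves --deltas '[{"fingers": 30, "delta_pos": [-7, 0, 0], "angular": [0, 0, 0]}, {"fingers": 30, "delta_pos": [-14, 0, 0], "angular": [0, 0, 0]}, {"fingers": 30, "delta_pos": [-21, 0, 0], "angular": [0, 0, 0]}, {"fingers": 30, "delta_pos": [-28, 0, 0], "angular": [0, 0, 0]}, {"fingers": 30, "delta_pos": [-35, 0, 0], "angular": [0, 0, 0]}, {"fingers": 30, "delta_pos": [-42, 0, 0], "angular": [0, 0, 0]}, {"fingers": 30, "delta_pos": [-49, 0, 0], "angular": [0, 0, 0]}, {"fingers": 30, "delta_pos": [-54, 0, 0], "angular": [0, 0, 0]}, {"fingers": 30, "delta_pos": [-54, 0, 0], "angular": [0, 0, 0]}]'

```text
clock: 18.35
tool_pos: [0.5994, 0.2164, 0.0482]
orientation: [179.8, -0.0, -83.2]
force: [-11.2, -0.4, 9.0]
opening: 0.035
gripper_force: 30.0
```

Emit:
apply_moves --deltas '[{"fingers": 50, "delta_pos": [0, 0, 0], "angular": [0, 0, 0]}, {"fingers": 60, "delta_pos": [0, 0, 0], "angular": [0, 0, 0]}, {"fingers": 72, "delta_pos": [0, 0, 0], "angular": [0, 0, 0]}, {"fingers": 72, "delta_pos": [0, 0, 0], "angular": [0, 0, 0]}, {"fingers": 72, "delta_pos": [0, 0, -25], "angular": [0, 0, 0]}, {"fingers": 72, "delta_pos": [0, 0, -65], "angular": [0, 0, 0]}, {"fingers": 72, "delta_pos": [0, 0, -103], "angular": [0, 0, 0]}, {"fingers": 72, "delta_pos": [0, 0, -103], "angular": [0, 0, 0]}]'

```text
clock: 19.15
tool_pos: [0.6054, 0.2184, 0.1577]
orientation: [-179.4, 0.2, -83.2]
force: [0.2, 0.1, 0.6]
opening: 0.0719
gripper_force: 0.0
```

```bash
python3 - <<'E'
from h import *
T=wristT();i=ctrl.snapshot("wrist")[:,:,::-1];cv2.imwrite("pics/w9.png",i)
p=ctrl.camera_params('wrist');M=np.linalg.inv(T)
def pr(P):
    q=M@np.r_[J(*P),1]; return p['cx']+p['fx']*q[0]/-q[2],p['cy']-p['fy']*q[1]/-q[2]
for P in[(.016,.222,.092),(.016,.190,.092),(.022,.19,.092),(.062,.222,.092),(.062,.19,.092)]: print(P,np.round(pr(P)))
# sat/value profile along jig y over the far tab top, and along jig x across both tabs
g=cv2.cvtColor(i,cv2.COLOR_BGR2HSV)
def s(P): u,v=pr(P); return tuple(int(k) for k in g[int(round(v)),int(round(u)),1:])
print([(y,s((.059,y/1e3,.092))) for y in range(182,232,2)])
print([(x,s((x/1e3,.214,.092))) for x in range(2,72,2)])
cv2.imwrite("pics/t9.png",ctrl.snapshot("top")[:,:,::-1])
for y in(-25,25): print(y,prof("pics/t9.png",range(-70,84,7),y,.05))
print([prof("pics/t9.png",[35],y,.04)[0][1:] +(y,) for y in range(40,170,6)])
E
```

```text
(0.016, 0.222, 0.092) [369. 265.]
(0.016, 0.19, 0.092) [371. 222.]
(0.022, 0.19, 0.092) [362. 222.]
(0.062, 0.222, 0.092) [306. 265.]
(0.062, 0.19, 0.092) [305. 222.]
[(182, (142, 106)), (184, (7, 104)), (186, (10, 103)), (188, (6, 84)), (190, (9, 83)), (192, (6, 82)), (194, (7, 107)), (196, (7, 104)), (198, (5, 106)), (200, (5, 104)), (202, (5, 104)), (204, (2, 105)), (206, (2, 105)), (208, (7, 106)), (210, (2, 103)), (212, (7, 106)), (214, (7, 105)), (216, (5, 104)), (218, (2, 104)), (220, (5, 105)), (222, (5, 106)), (224, (156, 108)), (226, (154, 103)), (228, (151, 101)), (230, (154, 98))]
[(2, (7, 112)), (4, (5, 107)), (6, (3, 74)), (8, (10, 74)), (10, (153, 110)), (12, (153, 102)), (14, (7, 111)), (16, (5, 107)), (18, (5, 106)), (20, (6, 82)), (22, (9, 88)), (24, (7, 111)), (26, (9, 111)), (28, (7, 110)), (30, (7, 111)), (32, (7, 111)), (34, (9, 111)), (36, (5, 110)), (38, (9, 111)), (40, (5, 109)), (42, (7, 110)), (44, (121, 112)), (46, (153, 115)), (48, (162, 112)), (50, (154, 111)), (52, (155, 107)), (54, (9, 83)), (56, (5, 112)), (58, (5, 112)), (60, (52, 93)), (62, (154, 10
[... 751 characters left out ...]
, 181, 154, 123), (7, 179, 153, 122), (14, 168, 128, 92), (21, 171, 123, 81), (28, 160, 112, 73), (35, 167, 118, 78), (42, 164, 116, 76), (49, 165, 116, 77), (56, 164, 115, 76), (63, 122, 83, 54), (70, 67, 45, 29), (77, 96, 64, 42)]
[(167, 119, 78, 40), (167, 118, 78, 46), (156, 110, 72, 52), (145, 108, 76, 58), (167, 140, 110, 64), (176, 149, 118, 70), (176, 148, 117, 76), (176, 149, 118, 82), (177, 150, 118, 88), (176, 149, 117, 94), (177, 150, 119, 100), (178, 152, 120, 106), (178, 152, 121, 112), (179, 152, 120, 118), (176, 149, 118, 124), (174, 148, 116, 130), (175, 149, 117, 136), (176, 149, 118, 142), (172, 141, 108, 148), (147, 106, 72, 154), (154, 109, 71, 160), (167, 121, 79, 166)]
```

Tab spacing is back to about 46 mm, the shuttle is at about +106, the front block is centred at y≈106 and the rear block is in place, so the shuttle is latched. Next I'll push the rear block.

```bash
python3 - <<'E'
from h import *
go(J(-.080,0,.13),-173)
E
```

```text
[209.  124.3  21.6] [-7.000e-02  2.500e-01  8.973e+01]
```

Emit:
apply_moves --deltas '[{"fingers": 8, "delta_pos": [20, 12, -10], "angular": [0, 0, 8]}, {"fingers": 8, "delta_pos": [41, 24, -10], "angular": [0, 0, 16]}, {"fingers": 8, "delta_pos": [62, 37, -10], "angular": [0, 0, 24]}, {"fingers": 8, "delta_pos": [83, 50, -10], "angular": [0, 0, 32]}, {"fingers": 8, "delta_pos": [104, 62, -10], "angular": [0, 0, 40]}, {"fingers": 8, "delta_pos": [125, 74, -10], "angular": [0, 0, 48]}, {"fingers": 8, "delta_pos": [146, 87, -10], "angular": [0, 0, 56]}, {"fingers": 8, "delta_pos": [167, 100, -10], "angular": [0, 0, 64]}, {"fingers": 8, "delta_pos": [188, 112, -10], "angular": [0, 0, 72]}, {"fingers": 8, "delta_pos": [209, 124, -10], "angular": [0, 0, 80]}]'

```text
clock: 20.25
tool_pos: [0.5019, -0.0065, 0.1599]
orientation: [-180.0, -0.1, -163.6]
force: [0.8, -0.6, -0.3]
opening: 0.008
gripper_force: 0.0
```

```bash
python3 - <<'E'
from h import *
go(J(-.080,0,.13),-173)
E
```

```text
[-2.1  1.1 29.9] [-0.01 -0.06  9.41]
```

Emit:
apply_moves --deltas '[{"fingers": 8, "delta_pos": [-2, 1, 10], "angular": [0, 0, 8]}, {"fingers": 8, "delta_pos": [-2, 1, 30], "angular": [0, 0, 9.5]}, {"fingers": 8, "delta_pos": [-2, 1, 30], "angular": [0, 0, 9.5]}, {"fingers": 8, "delta_pos": [-2, 1, 30], "angular": [0, 0, 9.5]}]'

```text
clock: 20.65
tool_pos: [0.504, -0.0042, 0.1304]
orientation: [-180.0, -0.1, -172.7]
force: [-0.6, 0.0, 1.6]
opening: 0.0084
gripper_force: 0.0
```

```bash
python3 - <<'E'
from h import *
go(J(-.080,0.0005,.028),-173)
E
```

```text
[  0.3   0.  102.4] [-0.04 -0.1   0.31]
```

Emit:
apply_moves --deltas '[{"fingers": 8, "delta_pos": [0, 0, 40], "angular": [0, 0, 0.3]}, {"fingers": 8, "delta_pos": [0, 0, 70], "angular": [0, 0, 0.3]}, {"fingers": 8, "delta_pos": [0, 0, 90], "angular": [0, 0, 0.3]}, {"fingers": 8, "delta_pos": [0, 0, 99], "angular": [0, 0, 0.3]}, {"fingers": 8, "delta_pos": [0, 0, 102], "angular": [0, 0, 0.3]}, {"fingers": 8, "delta_pos": [0, 0, 102], "angular": [0, 0, 0.3]}]'

```text
clock: 21.25
tool_pos: [0.505, -0.0038, 0.0295]
orientation: [-180.0, 0.0, -173.0]
force: [-0.0, -0.3, -1.1]
opening: 0.0079
gripper_force: 0.0
```

Emit:
apply_moves --deltas '[{"fingers": 8, "delta_pos": [-7, 0, 0], "angular": [0, 0, 0]}, {"fingers": 8, "delta_pos": [-14, 0, 0], "angular": [0, 0, 0]}, {"fingers": 8, "delta_pos": [-21, 0, 0], "angular": [0, 0, 0]}, {"fingers": 8, "delta_pos": [-28, 0, 0], "angular": [0, 0, 0]}, {"fingers": 8, "delta_pos": [-35, 0, 0], "angular": [0, 0, 0]}, {"fingers": 8, "delta_pos": [-42, 0, 0], "angular": [0, 0, 0]}, {"fingers": 8, "delta_pos": [-49, 0, 0], "angular": [0, 0, 0]}, {"fingers": 8, "delta_pos": [-56, 0, 0], "angular": [0, 0, 0]}, {"fingers": 8, "delta_pos": [-63, 0, 0], "angular": [0, 0, 0]}, {"fingers": 8, "delta_pos": [-68, 0, 0], "angular": [0, 0, 0]}]'

```text
clock: 22.25
tool_pos: [0.5726, 0.0043, 0.0289]
orientation: [-180.0, 0.0, -173.1]
force: [-0.2, 0.1, 0.1]
opening: 0.0081
gripper_force: 0.1
```

Emit:
apply_moves --deltas '[{"fingers": 8, "delta_pos": [-3, 0, 0], "angular": [0, 0, 0]}, {"fingers": 8, "delta_pos": [-5, 0, 0], "angular": [0, 0, 0]}, {"fingers": 8, "delta_pos": [-5, 0, 0], "angular": [0, 0, 0]}]'

```text
clock: 22.55
tool_pos: [0.577, 0.0048, 0.0289]
orientation: [180.0, 0.0, -173.1]
force: [0.1, -1.1, -0.3]
opening: 0.0079
gripper_force: 0.0
```

Emit:
apply_moves --deltas '[{"fingers": 8, "delta_pos": [10, 0, 0], "angular": [0, 0, 0]}, {"fingers": 8, "delta_pos": [10, 0, -30], "angular": [0, 0, 0]}, {"fingers": 8, "delta_pos": [10, 0, -75], "angular": [0, 0, 0]}, {"fingers": 8, "delta_pos": [40, 0, -110], "angular": [0, 0, 0]}, {"fingers": 8, "delta_pos": [80, 0, -140], "angular": [0, 0, 0]}, {"fingers": 8, "delta_pos": [110, 20, -150], "angular": [0, 0, 0]}, {"fingers": 8, "delta_pos": [130, 60, -150], "angular": [0, 0, 0]}, {"fingers": 8, "delta_pos": [130, 105, -150], "angular": [0, 0, 0]}, {"fingers": 8, "delta_pos": [130, 145, -150], "angular": [0, 0, 0]}, {"fingers": 8, "delta_pos": [130, 145, -150], "angular": [0, 0, 0]}]'

```text
clock: 23.55
tool_pos: [0.4292, 0.1361, 0.1793]
orientation: [179.9, 0.1, -172.8]
force: [-0.4, 0.1, -0.2]
opening: 0.008
gripper_force: 0.0
```

```bash
python3 - <<'E'
from h import *
cv2.imwrite("pics/t10.png",ctrl.snapshot("top")[:,:,::-1])
for y in(-25,0,25): print(y,prof("pics/t10.png",range(-30,80,5),y,.04))
print([prof("pics/t10.png",[35],y,.04)[0][1:] +(y,) for y in range(-60,60,5)])
E
```

```text
-25 [(-30, 161, 114, 75), (-25, 161, 114, 75), (-20, 162, 114, 75), (-15, 162, 114, 74), (-10, 162, 114, 74), (-5, 161, 114, 75), (0, 152, 118, 86), (5, 172, 147, 117), (10, 179, 153, 122), (15, 175, 149, 117), (20, 172, 146, 114), (25, 168, 141, 110), (30, 169, 143, 112), (35, 170, 143, 112), (40, 173, 146, 115), (45, 171, 145, 114), (50, 172, 145, 114), (55, 176, 149, 117), (60, 173, 142, 109), (65, 131, 93, 62), (70, 80, 53, 35), (75, 58, 38, 24)]
0 [(-30, 162, 114, 74), (-25, 162, 114, 74), (-20, 162, 115, 75), (-15, 162, 114, 74), (-10, 161, 114, 74), (-5, 159, 112, 73), (0, 146, 111, 80), (5, 171, 145, 115), (10, 176, 150, 118), (15, 178, 152, 121), (20, 177, 151, 119), (25, 175, 148, 116), (30, 174, 147, 115), (35, 173, 146, 115), (40, 172, 146, 115), (45, 172, 145, 114), (50, 174, 147, 115), (55, 176, 149, 117), (60, 171, 140, 108), (65, 131, 93, 63), (70, 79, 52, 33), (75, 58, 38, 25)]
25 [(-30, 160, 113, 74), (-25, 160, 113, 74), (-20, 160, 114, 74), (-15, 161, 114, 75), (-10, 162, 114, 74), (-5, 159, 112, 74), (0, 140, 107, 78), (5, 166, 141, 112), (10, 175, 149, 117), (15, 176, 150, 119), (20, 175, 148, 116), (25, 177, 150, 119), (30, 174, 147, 117), (35, 169, 143, 112), (40, 172, 145, 114), (45, 175, 149, 118), (50, 175, 148, 117), (55, 173, 147, 116), (60, 169, 138, 107), (65, 128, 90, 61), (70, 78, 52, 33), (75, 58, 39, 25)]
[(193, 167, 131, -60), (172, 138, 103, -55), (147, 106, 71, -50), (143, 112, 82, -45), (166, 140, 110, -40), (170, 143, 113, -35), (170, 143, 112, -30), (170, 143, 112, -25), (170, 144, 112, -20), (170, 143, 112, -15), (170, 143, 112, -10), (171, 145, 114, -5), (173, 146, 115, 0), (173, 147, 116, 5), (173, 147, 116, 10), (172, 146, 115, 15), (170, 144, 112, 20), (169, 143, 112, 25), (170, 144, 113, 30), (171, 144, 113, 35), (171, 144, 113, 40), (165, 128, 94, 45), (154, 109, 73, 50), (144, 101, 67, 55)]
```

The rear block appears to be in the pocket (x about 2 to 63). To make sure it isn't hung on the edge, I'll make one more pass 9 mm further at the same height. If it has dropped, it will not move.

```bash
python3 - <<'E'
from h import *
go(J(-.040,0.0005,.13),-173)
E
```

```text
[ -96.5 -147.1   49. ] [0.03 0.02 0.15]
```

Emit:
apply_moves --deltas '[{"fingers": 8, "delta_pos": [-25, -38, 0], "angular": [0, 0, 0]}, {"fingers": 8, "delta_pos": [-50, -76, 0], "angular": [0, 0, 0]}, {"fingers": 8, "delta_pos": [-75, -114, 20], "angular": [0, 0, 0]}, {"fingers": 8, "delta_pos": [-92, -140, 45], "angular": [0, 0, 0]}, {"fingers": 8, "delta_pos": [-96.5, -147, 70], "angular": [0, 0, 0]}, {"fingers": 8, "delta_pos": [-96.5, -147, 110], "angular": [0, 0, 0]}, {"fingers": 8, "delta_pos": [-96.5, -147, 135], "angular": [0, 0, 0]}, {"fingers": 8, "delta_pos": [-96.5, -147, 148], "angular": [0, 0, 0]}, {"fingers": 8, "delta_pos": [-96.5, -147, 151], "angular": [0, 0, 0]}, {"fingers": 8, "delta_pos": [-96.5, -147, 151], "angular": [0, 0, 0]}]'

```text
clock: 24.6
tool_pos: [0.5432, -0.0021, 0.0278]
orientation: [-180.0, -0.1, -173.1]
force: [0.1, -0.0, -0.4]
opening: 0.0078
gripper_force: 0.0
```

Emit:
apply_moves --deltas '[{"fingers": 8, "delta_pos": [-8, 0, 0], "angular": [0, 0, 0]}, {"fingers": 8, "delta_pos": [-16, 0, 0], "angular": [0, 0, 0]}, {"fingers": 8, "delta_pos": [-24, 0, 0], "angular": [0, 0, 0]}, {"fingers": 8, "delta_pos": [-31, 0, 0], "angular": [0, 0, 0]}, {"fingers": 8, "delta_pos": [-37, 0, 0], "angular": [0, 0, 0]}, {"fingers": 8, "delta_pos": [-43, 0, 0], "angular": [0, 0, 0]}, {"fingers": 8, "delta_pos": [-43, 0, 0], "angular": [0, 0, 0]}]'

```text
clock: 25.3
tool_pos: [0.5873, 0.0041, 0.0278]
orientation: [-180.0, 0.0, -173.1]
force: [-1.1, 0.4, -0.6]
opening: 0.0084
gripper_force: 0.0
```

Emit:
apply_moves --deltas '[{"fingers": 8, "delta_pos": [8, 0, 0], "angular": [0, 0, 0]}, {"fingers": 8, "delta_pos": [10, 0, -30], "angular": [0, 0, 0]}, {"fingers": 8, "delta_pos": [10, 0, -75], "angular": [0, 0, 0]}, {"fingers": 8, "delta_pos": [40, 0, -110], "angular": [0, 0, 0]}, {"fingers": 8, "delta_pos": [80, 0, -140], "angular": [0, 0, 0]}, {"fingers": 8, "delta_pos": [110, 20, -150], "angular": [0, 0, 0]}, {"fingers": 8, "delta_pos": [135, 60, -150], "angular": [0, 0, 0]}, {"fingers": 8, "delta_pos": [140, 105, -150], "angular": [0, 0, 0]}, {"fingers": 8, "delta_pos": [140, 145, -150], "angular": [0, 0, 0]}, {"fingers": 8, "delta_pos": [140, 145, -150], "angular": [0, 0, 0]}]'

```text
clock: 26.3
tool_pos: [0.4289, 0.134, 0.1784]
orientation: [179.9, 0.1, -172.8]
force: [0.1, -0.4, -0.2]
opening: 0.0078
gripper_force: 0.0
```

```bash
python3 - <<'E'
from h import *
cv2.imwrite("pics/t11.png",ctrl.snapshot("top")[:,:,::-1])
for f in("pics/t10.png","pics/t11.png"):
  for y in(-25,25): print(y,[(k[0],k[3]) for k in prof(f,list(range(-4,14,2))+list(range(54,74,2)),y,.04)])
a,b=[cv2.imread(f)[140:265,215:385].astype(int) for f in("pics/t9.png","pics/t11.png")]
print([prof("pics/t11.png",[35],y,.04)[0][3] for y in range(52,166,6)], [prof("pics/t11.png",[x],106,.04)[0][3] for x in range(-6,80,5)])
# tab spacing along jig x at y=.206, z=.092
print([(x,prof("pics/t11.png",[x],206,.092)[0][1:]) for x in range(6,70,4)])
E
```

```text
-25 [(-4, 76), (-2, 78), (0, 86), (2, 99), (4, 112), (6, 122), (8, 123), (10, 122), (12, 120), (54, 116), (56, 119), (58, 117), (60, 109), (62, 94), (64, 72), (66, 54), (68, 41), (70, 35), (72, 30)]
25 [(-4, 73), (-2, 71), (0, 78), (2, 91), (4, 107), (6, 116), (8, 118), (10, 117), (12, 118), (54, 116), (56, 117), (58, 114), (60, 107), (62, 92), (64, 70), (66, 53), (68, 40), (70, 33), (72, 28)]
-25 [(-4, 76), (-2, 78), (0, 86), (2, 99), (4, 112), (6, 122), (8, 123), (10, 122), (12, 120), (54, 116), (56, 119), (58, 117), (60, 109), (62, 94), (64, 72), (66, 54), (68, 41), (70, 34), (72, 30)]
25 [(-4, 73), (-2, 71), (0, 78), (2, 91), (4, 107), (6, 116), (8, 118), (10, 117), (12, 118), (54, 116), (56, 117), (58, 114), (60, 107), (62, 92), (64, 70), (66, 53), (68, 40), (70, 32), (72, 28)]
[69, 73, 106, 113, 112, 113, 113, 113, 114, 116, 116, 116, 114, 112, 113, 113, 103, 69, 68] [167, 120, 113, 120, 120, 120, 117, 115, 116, 115, 115, 114, 116, 111, 66, 33, 27, 34]
[(6, (69, 68, 69)), (10, (68, 67, 69)), (14, (66, 64, 66)), (18, (68, 64, 62)), (22, (86, 77, 72)), (26, (102, 89, 81)), (30, (102, 90, 80)), (34, (97, 83, 73)), (38, (84, 71, 60)), (42, (69, 60, 56)), (46, (60, 58, 59)), (50, (63, 63, 65)), (54, (109, 108, 110)), (58, (156, 154, 157)), (62, (156, 150, 150)), (66, (143, 115, 99))]
```

The rear block didn't move during the second pass, so it lies below the lane floor in its pocket. The robot is clear of everything, so I'll hand in.

```bash
python3 -c "
from plant import ctrl
print(ctrl.close_job())"
```

```text
the job is handed in; nothing more can be done
None
```

I handed the job in at about 26 s of the 64 s allowed: by my camera measurements the front block is in pocket_1, the shuttle is latched in the second notch and the rear block is in pocket_2, but no verdict came back, and one floor probe reached 98 N at the wrist (limit 120 N).

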